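# Load and start the U-tube leak tester

### The job

Set the leak tester up for a test: first lower the white nest plate onto the tester's round and diamond pins until it lies flat on the deck, then lay every copper U-tube on the bench into a slot of its own in the nest, both ends down in the two notches and the bow on its shelf. Then wind the handwheel clockwise until the clamp jaw meets its stop, and with everything still in place press the start button fully down and let go; leave the bowl, screwdriver and case alone.

Things in the scene. Friction and masses are not known exactly. Their poses are not given: they have to be found in the camera images.
- tester: Leak tester fixed to the bench: grey deck 230 x 285 mm, 12 mm thick, two locating pins on it. Origin on the bench below the middle between the pins; z up, x from round to diamond pin (yaw within 0.12), y left. Deck spans x -115..115, y -190..95 mm. On its right (-y): handwheel, clamp jaw, two stop pillars (28 mm above the bench), button.
- pin_round (a point): Tip of the round steel pin: 10 mm across, tapered over its top 6 mm, 14 mm above the deck, at x=-60, y=0 of the tester.
- pin_diamond (a point): Tip of the diamond pin: 5 mm thick along x, 9 mm along y, roof-shaped top, 11.5 mm above the deck, at x=60, y=0 of the tester.
- nest: Loose white nest plate 240 x 170 x 8 mm, about 0.6 kg, flat on the bench, with four U-tube slots, two each side of its grip. Origin at the centre of its underside, z up. Through holes 12 mm across at x=-60 and +60, y=0 go over the pins, either way round. Seated, its underside lies on the deck: origin 12 mm above the tester's.
- nest_grip (a point): Top of the nest's aluminium grip, an upright rib at the nest's middle: 12 mm thick (nest x), 50 mm long (nest y), from the plate (z=8) to z=64 mm.
- slot1 (a point): Point on the nest at (-56.5, -44, 23) mm: where a tube's origin lies when it rests in slot 1; the tube's +x (open ends) then points along the nest's +x. Notched rail at |x|=38 mm (floor z=18; posts up to z=31, 8 mm thick, 12 mm gaps), a flat shelf for the bow at |x|=46..119, |y|=14..83 (top z=18), an end stop 3 mm past the tube ends (|x|=13..20, up to z=30).
- slot2 (a point): Point on the nest at (-56.5, 44, 23) mm: where a tube's origin lies when it rests in slot 2; the tube's +x (open ends) then points along the nest's +x. Notched rail at |x|=38 mm (floor z=18; posts up to z=31, 8 mm thick, 12 mm gaps), a flat shelf for the bow at |x|=46..119, |y|=14..83 (top z=18), an end stop 3 mm past the tube ends (|x|=13..20, up to z=30).
- slot3 (a point): Point on the nest at (56.5, -44, 23) mm: where a tube's origin lies when it rests in slot 3; the tube's +x (open ends) then points along the nest's -x. Notched rail at |x|=38 mm (floor z=18; posts up to z=31, 8 mm thick, 12 mm gaps), a flat shelf for the bow at |x|=46..119, |y|=14..83 (top z=18), an end stop 3 mm past the tube ends (|x|=13..20, up to z=30).
- slot4 (a point): Point on the nest at (56.5, 44, 23) mm: where a tube's origin lies when it rests in slot 4; the tube's +x (open ends) then points along the nest's -x. Notched rail at |x|=38 mm (floor z=18; posts up to z=31, 8 mm thick, 12 mm gaps), a flat shelf for the bow at |x|=46..119, |y|=14..83 (top z=18), an end stop 3 mm past the tube ends (|x|=13..20, up to z=30).
- tube1: Copper U-tube, 10 mm thick, lying flat on the bench at any yaw; may be absent. Two parallel legs 54 mm apart (centre lines), joined by a bow (straight for 32 mm, corners cut); 67 x 64 mm overall, 45 g. Origin amid the U, in the plane of the tube's axis (5 mm above the bench); x towards the open ends; the bow's axis is at x=-28.5, along y. All tubes are alike.
- tube2: Copper U-tube, 10 mm thick, lying flat on the bench at any yaw; may be absent. Two parallel legs 54 mm apart (centre lines), joined by a bow (straight for 32 mm, corners cut); 67 x 64 mm overall, 45 g. Origin amid the U, in the plane of the tube's axis (5 mm above the bench); x towards the open ends; the bow's axis is at x=-28.5, along y. All tubes are alike.
- tube3: Copper U-tube, 10 mm thick, lying flat on the bench at any yaw; may be absent. Two parallel legs 54 mm apart (centre lines), joined by a bow (straight for 32 mm, corners cut); 67 x 64 mm overall, 45 g. Origin amid the U, in the plane of the tube's axis (5 mm above the bench); x towards the open ends; the bow's axis is at x=-28.5, along y. All tubes are alike.
- tube4: Copper U-tube, 10 mm thick, lying flat on the bench at any yaw; may be absent. Two parallel legs 54 mm apart (centre lines), joined by a bow (straight for 32 mm, corners cut); 67 x 64 mm overall, 45 g. Origin amid the U, in the plane of the tube's axis (5 mm above the bench); x towards the open ends; the bow's axis is at x=-28.5, along y. All tubes are alike.
- wheel_top (a point): Centre of the top face of the black handwheel on the tester's right side: a low round wheel with upright axis, 60 mm across, rim 22 mm tall (top face 60 mm, rim's lower edge 38 mm above the bench); gearbox below it 32 mm high. Grip it across the rim from above at any yaw.
- wheel (a joint): Handwheel angle, rad: grows clockwise seen from above, 0 to 3.5; at 3.5 the jaw meets its stop. Starts between 0.1 and 0.7, stays where left; needs about 0.1 N m.
- jaw (a joint): Travel of the clamp jaw towards the nest, m: 0.008 per rad of the handwheel (rack and pinion). At 0.028 its shoulders touch the two stop pillars.
- jaw_face (a point): Middle of the jaw's shoulder face, which comes to the pillars. The jaw is an aluminium block 80 mm wide, 12 mm tall, top 26 mm above the bench, beside the nest's right edge; it clears the seated nest and the tubes.
- start_top (a point): Top centre of the grey start button (28 mm across) on the tester's front right corner. Presses straight down.
- start (a joint): Start button travel, m: 0 up, 0.006 fully down (about 5 N); springs back.
- bowl: Bystander: steel bowl 100 mm across.
- screwdriver: Bystander: screwdriver, 200 mm.
- case: Bystander: closed black case 75 x 105 x 36 mm.
Mind the look-alikes: they are no part of the job. Leave any green look-alike of the tube2 alone. What is shaped like the tube3 but green is not meant.

How it is judged:
On the way, in this order (a step that is already met when the one before it is completed fails the run):
1. the nest plate sits flat on the deck, on both pins (z of nest in the frame of tester below 0.0145 m and horizontal distance between nest and tester below 0.003 m and angle between the x axis of nest and the x axis of tester, either way round below 0.035 rad and angle between nest's own z axis and vertical below 0.03 rad), for 0.2 s.
2. every tube rests in a slot of the nest (all of step 1 and ((distance between tube1 and slot1 below 0.006 m and angle between the z axis of tube1 and the z axis of nest, either way round below 0.07 rad) or (distance between tube1 and slot2 below 0.006 m and angle between the z axis of tube1 and the z axis of nest, either way round below 0.07 rad) or (distance between tube1 and slot3 below 0.006 m and angle between the z axis of tube1 and the z axis of nest, either way round below 0.07 rad) or (distance between tube1 and slot4 below 0.006 m and angle between the z axis of tube1 and the z axis of nest, either way round below 0.07 rad)) and ((distance between tube2 and slot1 below 0.006 m and angle between the z axis of tube2 and the z axis of nest, either way round below 0.07 rad) or (distance between tube2 and slot2 below 0.006 m and angle between the z axis of tube2 and the z axis of nest, either way round below 0.07 rad) or (distance between tube2 and slot3 below 0.006 m and angle between the z axis of tube2 and the z axis of nest, either way round below 0.07 rad) or (distance between tube2 and slot4 below 0.006 m and angle between the z axis of tube2 and the z axis of nest, either way round below 0.07 rad)) and ((distance between tube3 and slot1 below 0.006 m and angle between the z axis of tube3 and the z axis of nest, either way round below 0.07 rad) or (distance between tube3 and slot2 below 0.006 m and angle between the z axis of tube3 and the z axis of nest, either way round below 0.07 rad) or (distance between tube3 and slot3 below 0.006 m and angle between the z axis of tube3 and the z axis of nest, either way round below 0.07 rad) or (distance between tube3 and slot4 below 0.006 m and angle between the z axis of tube3 and the z axis of nest, either way round below 0.07 rad)) and ((distance between tube4 and slot1 below 0.006 m and angle between the z axis of tube4 and the z axis of nest, either way round below 0.07 rad) or (distance between tube4 and slot2 below 0.006 m and angle between the z axis of tube4 and the z axis of nest, either way round below 0.07 rad) or (distance between tube4 and slot3 below 0.006 m and angle between the z axis of tube4 and the z axis of nest, either way round below 0.07 rad) or (distance between tube4 and slot4 below 0.006 m and angle between the z axis of tube4 and the z axis of nest, either way round below 0.07 rad))), for 0.2 s.
3. the jaw is wound to its stop (value of joint jaw above 0.0265 m), for 0.1 s.
4. start button pressed with nest, tubes and jaw in place (all of step 2 and value of joint jaw above 0.0265 m and value of joint start above 0.004 m), for 0.05 s.
At the end, for the whole second after the job is handed in: Nest on both pins (underside within 2.5 mm of the deck, 3 mm and 0.035 rad in plan, tilt under 0.03 rad); every tube present in a slot (origin within 6 mm of the slot's point, flat to 0.07 rad with the nest) and still; jaw within 1.5 mm of its stop; button released (all of step 2 and value of joint jaw above 0.0265 m and value of joint start below 0.002 m and linear speed of each of tube1, tube2, tube3, tube4 below 0.02 m/s); the robot touches nothing.
It fails at once if the bowl is pushed more than 3 cm (distance of bowl from where it was at the start of the episode above 0.03 m).
It fails at once if the screwdriver is pushed more than 3 cm (distance of screwdriver from where it was at the start of the episode above 0.03 m).
It fails at once if the case is pushed more than 3 cm (distance of case from where it was at the start of the episode above 0.03 m).
Of tube1, tube2, tube3, tube4 only 3 to 4 are there at a start; the rules pass over those that are not, and their reading is None.
At some moment in a run one of tube1, tube2, tube3, tube4 may be knocked a few centimetres aside while the robot is not near it.
Once in a run the grip may slacken for a moment while it holds something.
It also fails if it takes over 208 s, if anything falls off the work surface, if the arm or the gripper's body presses on something with over 40 N, if the wrist force passes 120 N, or if a joint passes its speed limit or range.

### The arm

A 6-joint arm with a two-finger parallel gripper is mounted at the origin on the work surface. World frame = base frame: x ahead of the robot, y to its left, z up, the work surface at z = 0. Lengths are in m, angles in rad, forces in N, time in s.
With the tool pointing down it reaches from about 0.225 to 0.725 m from the base axis. Payload 3.1 kg.
Tool frame: the origin (TCP) lies midway between the tips of the shut fingers; the grasp point (between the pads) lies 19 mm behind it; z points along the fingers, y is the line along which they close (so a half turn about z gives the same grasp; the last joint's range is limited). The gripper opens to 85 mm and grips with 20 to 120 N. Pads are 22 mm wide; open, the fingers measure 114 mm over their backs; the gripper's body (76 mm by 85 mm) begins 54 mm behind the grasp point. The pads swing forward as they close: fully open they stand 13 mm farther back than shut.
Start: joints at [-1.312, 0.048, 0.099, 1.622, 0, 1.443], TCP at [0.198, -0.486, 0.231] pointing down, gripper open.
Joint ranges: [-2.91, 2.91], [-0.99, 1.94], [-1.21, 1.42], [-2.12, 2.29], [-1.49, 1.47], [-3.14, 3.14]. Speed limits (rad/s): [2.79, 2.79, 3.14, 3.14, 3.14, 3.14].

### API

Orientations are given as a unit quaternion [w, x, y, z].
In Python, from cell import r, eyes, finish_job gives the robot as it stands. The module is installed in compiled form; this text tells all that it offers.
- The arm moves only by the tool servo_tool, never from a script. Its argument "commands" is a list of rows, each a list of 6 numbers: the shift along the tool's x, y, z each as a share of 0.025 m, from -1 to 1, then the turn, a rotation vector about the tool's x, y, z each as a share of 6 degrees, from -1 to 1. In form: [[dx, dy, dz, ax, ay, az], ...]. A call has 1 to 8 rows; each row shifts and turns the commanded pose from where the row before left it, along the tool's axes as they then stand; what a row does not reach is not made up. A row lasts 1/8 s, in which the tool goes at most 62.5 mm and 10.7 degrees, less where a joint would pass 70% of its speed; a pose out of reach is approached as far as the arm can. A call with a number of a shift or a turn outside -1 to 1 is refused whole. A call with a gripper value outside its range is refused whole. "fingers" is the closure, from 0 (fully open) to 1 (shut), set as the call begins (left out, the last holds). The fingers move at their own pace and stop on an object; "newtons" is the grip in N (left out, the last holds). Time passes only in rows, so rows that do not move let the fingers close. It gives the time, the measured TCP pose, the force, the opening and the grip force at its end, in the units of the state.
- r.state(): the state, without advancing time (a new reading comes with each control period).
- eyes.snapshot(name): name is "scene" or "top" or "wrist"; returns a dict with "pixels" (400x640x3 uint8, blue, green, red), "mtx" (3x3 intrinsics, pixels), "extrinsics" (4x4, takes a point from camera to world coordinates). Camera axes: x right, y down, z forward; pixel columns grow to the right and rows downward; lengths in m; the calibration is good to about 2 mm. A picture is of the moment at which its call begins. There is no depth.
- finish_job(): hands the job in; it is judged then, once.
The state is a dict: "time": time; "joints": joint angles; "qvel": joint speeds; "effort": joint torques, N m; "tool_pos": TCP position; "ee_rot": TCP orientation; "ft_force": force on the tool from outside, world axes, zero at the start; "ft_torque": the same for the moment, N m; "gripper_width": opening from 0.0 (shut) to 1.0 (fully open); "grasp_force": force on a finger pad.
Only numpy, scipy, OpenCV 4.12 (cv2) and the standard library are available. Lean on these libraries where they do the work, as an engineer would, in place of code of your own. Each camera call takes 0.05 s, during which the arm holds its last target. There are 200 camera calls.

## Working session

There is one attempt and no reset: what is moved stays moved. The work goes in short steps, Python scripts to look and compute and a tool call to move; the robot and the scene stay as the last step left them, time stands still between calls to the robot, and variables do not carry over. Pictures are saved under pics/ and viewed, at most 14 in all, crops included, and the job is handed in when it is done.

Besides the shell and the picture viewer there is one more tool, called after ">>>" as name(argument=value, ...), one argument or row to a line, values as JSON. servo_tool: Moves the arm, as the interface text tells. Its arguments: {"type":"object","properties":{"commands":{"type":"array"},"fingers":{"type":"number"},"newtons":{"type":"number"}},"required":["commands"]}

```bash
mkdir -p pics
cat > h.py <<'E'
import numpy as np, cv2, json
from cell import r, eyes, finish_job
def snap(n,f):
    s=eyes.snapshot(n); cv2.imwrite(f'pics/{f}.png',s['pixels'])
    np.savez(f'pics/{f}.npz',K=s['mtx'],T=s['extrinsics'],im=s['pixels']); return s
def ld(f):
    return np.load(f'pics/{f}.npz')
def w(f,uv,z):
    d=ld(f);K,T=d['K'],d['T'];uv=np.atleast_2d(uv).astype(float)
    c=np.c_[(uv-K[:2,2])/[K[0,0],K[1,1]],np.ones(len(uv))]@T[:3,:3].T
    s=(z-T[2,3])/c[:,2]; return T[:3,3]+c*s[:,None]
def pix(f,P):
    d=ld(f);K,T=d['K'],d['T'];p=(np.atleast_2d(P)-T[:3,3])@T[:3,:3]
    q=p@K.T; return q[:,:2]/q[:,2:]
E
python3 - <<'E'
from h import *
a=snap('scene','s0');b=snap('top','t0')
for x in(a,b):print(x['mtx'].round(1).tolist(),x['extrinsics'].round(3).tolist())
for n in('s0','t0'):
    cv2.imwrite(f'pics/{n}b.png',cv2.resize(cv2.imread(f'pics/{n}.png'),(800,500),interpolation=cv2.INTER_CUBIC))
print(r.state())
E
```

```text
[[385.1, 0.0, 321.3], [0.0, 385.1, 195.7], [0.0, 0.0, 1.0]] [[0.573, 0.632, -0.522, 1.045], [0.82, -0.446, 0.359, -0.394], [-0.006, -0.634, -0.773, 0.842], [0.0, 0.0, 0.0, 1.0]]
[[510.3, 0.0, 311.5], [0.0, 510.3, 204.9], [0.0, 0.0, 1.0]] [[0.025, -0.997, 0.069, 0.404], [-1.0, -0.026, -0.007, -0.017], [0.008, -0.069, -0.998, 1.774], [0.0, 0.0, 0.0, 1.0]]
{'time': 0.1, 'joints': array([-1.31180936e+00,  4.86916786e-02,  9.77162739e-02,  1.62202272e+00,
        8.23862012e-06,  1.44301430e+00]), 'qvel': array([ 0.00074447, -0.00191786,  0.00279548,  0.00020865, -0.00021897,
        0.00048519]), 'effort': array([ 1.69667292e-03, -3.39852333e+01,  3.20935357e+01,  1.59066013e-02,
       -1.91587824e-04,  2.13052189e-06]), 'tool_pos': array([ 0.19788017, -0.4856601 ,  0.23020727]), 'ee_rot': array([-1.09879940e-03,  9.81358827e-01,  1.92181272e-01, -6.80593552e-05]), 'ft_force': array([0.13099421, 0.41225133, 0.08418683]), 'ft_torque': array([-0.02727951,  0.02669563,  0.0151711 ]), 'grasp_force': 0.0, 'gripper_width': 1.0001877731918185}
```

View pics/t0b.png

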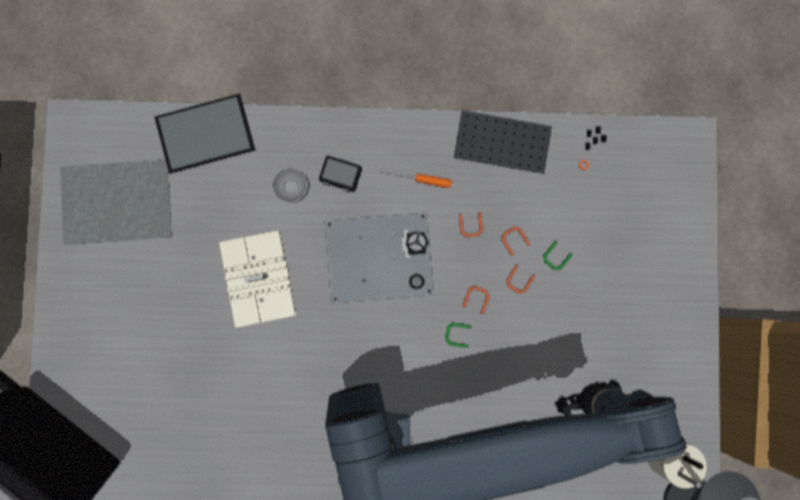

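View pics/s0b.png

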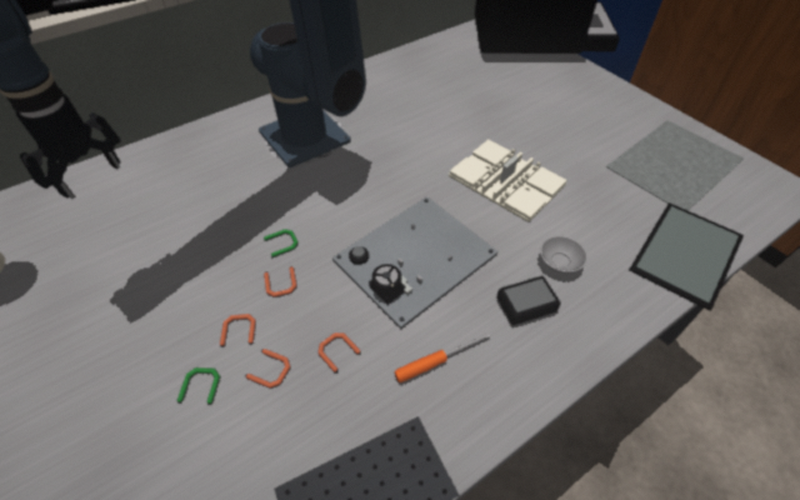

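The top view (800-px scale) shows the nest at (257,278), the tester deck at (380,258), the handwheel at (417,243) and the button at (417,281). The copper U's are at (471,224), (514,240), (519,279) and (476,298). The look-alikes are two green U's at (557,255) and (459,335), and an orange ring at (584,165). I choose the four copper ones. Next I measure them and take a close crop.

```bash
cat >> h.py <<'E'
def yawof(q):
    return 2*np.arctan2(q[2],q[1])
def wrap(a): return (a+np.pi)%(2*np.pi)-np.pi
def rows(p,yaw,n=8,p0=None,y0=None,fine=True):
    """rows (rounded) from p0,y0 to p,yaw, tool down; shares"""
    s=r.state(); p0=np.array(s['tool_pos'] if p0 is None else p0,float); y0=yawof(s['ee_rot']) if y0 is None else y0
    p=np.array(p,float);dy=wrap(yaw-y0);out=[]
    for i in range(n):
        k=n-i; d=(p-p0)/k
        c,sn=np.cos(y0),np.sin(y0)
        t=np.array([c*d[0]+sn*d[1], sn*d[0]-c*d[1], -d[2]])/.025
        a=-wrap(yaw-y0)/k/np.radians(6)
        t=t.round(2);a=round(a,2)
        out.append([*t.tolist(),0,0,a])
        t=t*.025
        p0=p0+[c*t[0]+sn*t[1], sn*t[0]-c*t[1], -t[2]]; y0-=a*np.radians(6)
    print(json.dumps([[round(float(x)+0,2) for x in q] for q in out]).replace(' ',''), 'max',np.abs(np.array(out)).max())
    return p0,y0
def tubes(f,z=.005,col='cu',minA=20):
    im=ld(f)['im'].astype(int);B,G,R=im[...,0],im[...,1],im[...,2]
    m=((R-G>35)&(R-B>35)).astype(np.uint8)
    n,l,st,c=cv2.connectedComponentsWithStats(m)
    o=[]
    for i in range(1,n):
        if st[i,4]<minA: continue
        v,u=np.nonzero(l==i); o.append((st[i,4],c[i],np.c_[u,v]))
    return o
def fitU(P):
    """P: world xy points of the tube pixels; returns x,y,yaw,(residual)"""
    from scipy.optimize import least_squares
    pts=np.array([[33.5,27],[-18,27],[-28.5,16],[-28.5,-16],[-18,-27],[33.5,-27]])/1000
    A,Bq=pts[:-1],pts[1:]
    L=np.linalg.norm(Bq-A,axis=1)
    S=np.concatenate([a+(b-a)*np.linspace(0,1,int(l*1000)+1)[:,None] for a,b,l in zip(A,Bq,L)])
    def dist(q,A,Bq):
        ab=Bq-A; t=np.clip(((q[:,None]-A)*ab).sum(-1)/(ab**2).sum(-1),0,1)
        return np.linalg.norm(q[:,None]-A-t[...,None]*ab,axis=-1).min(1)
    from scipy.spatial import cKDTree
    best=None; kd=cKDTree(P)
    for y0 in np.arange(0,2*np.pi,np.pi/6):
        def res(v):
            c,s=np.cos(v[2]),np.sin(v[2]);q=P-v[:2];q=np.c_[q[:,0]*c+q[:,1]*s,-q[:,0]*s+q[:,1]*c]
            W=S@np.array([[c,s],[-s,c]])+v[:2]
            d2=kd.query(W)[0]
            return np.r_[dist(q,A,Bq)/np.sqrt(len(P)),d2/np.sqrt(len(W))]
        o=least_squares(res,[*P.mean(0),y0],x_scale=[.01,.01,.1])
        if best is None or o.cost<best.cost: best=o
    return best.x.round(4).tolist(), round(1000*np.sqrt(best.cost),2)
E
python3 - <<'E'
from h import *
for f in('t0','s0'):
    for a,c,uv in tubes(f):
        P=w(f,uv,.005)[:,:2]
        print(f,a,c.round(),P.mean(0).round(3), fitU(P) if np.ptp(P,0).max()<.12 else '')
k=.8
for n,uv,z in(('nest c',(257,278),.0),('nest grip',(258,277),.064),('pinA',(361,237.5),.026),('pinB',(364,281),.0235),('wheel',(417,243),.06),('btn',(417,281),.03),('deck',[(326,221),(426,214),(432,292),(331,303)],.012),('nestcorners',[(220,241),(280,231),(296,315),(236,326)],.008),('bowl',(291,185),.02)):
    print(n,w('t0',np.array(uv)*k,z).round(3).tolist())
im=cv2.imread('pics/t0.png')
a=cv2.resize(im[140:280,170:360],None,fx=4,fy=4,interpolation=cv2.INTER_CUBIC);cv2.imwrite('pics/c1.png',a)
s=snap('wrist','w0');print(s['mtx'].tolist(),s['extrinsics'].round(3).tolist())
st=r.state();print(st['tool_pos'])
E
```

```text
t0 44 [467. 131.] [ 0.8   -0.569] ([0.805, -0.5781, 5.0584], np.float64(17.35))
t0 207 [346. 144.] [ 0.743 -0.146] ([0.7367, -0.144, 2.8547], np.float64(12.18))
t0 118 [376. 181.] [ 0.616 -0.253] ([0.6213, -0.2534, 0.1424], np.float64(2.09))
t0 124 [410. 190.] [ 0.587 -0.372] ([0.5832, -0.3752, 3.7135], np.float64(2.14))
t0 118 [414. 225.] [ 0.465 -0.387] ([0.4701, -0.3904, 5.7706], np.float64(2.06))
t0 121 [382. 237.] [ 0.421 -0.275] ([0.4154, -0.2728, 2.7885], np.float64(2.1))
s0 198 [224. 228.] [ 0.421 -0.276] ([0.4139, -0.2733, 2.8077], np.float64(2.31))
s0 235 [190. 261.] [ 0.464 -0.389] ([0.4689, -0.3913, -0.5103], np.float64(2.23))
s0 261 [268. 278.] [ 0.615 -0.255] ([0.6198, -0.254, 0.1121], np.float64(2.2))
s0 280 [217. 296.] [ 0.588 -0.374] ([0.5822, -0.3763, 3.7084], np.float64(2.13))
s0 490 [336. 292.] [ 0.738 -0.143] ([0.7332, -0.1403, 2.6461], np.float64(12.01))
nest c [[0.457, 0.337, 0.0]]
nest grip [[0.458, 0.322, 0.064]]
pinA [[0.575, 0.051, 0.026]]
pinB [[0.455, 0.039, 0.024]]
wheel [[0.56, -0.102, 0.06]]
btn [[0.459, -0.106, 0.03]]
deck [[0.62, 0.15, 0.012], [0.646, -0.128, 0.012], [0.43, -0.149, 0.012], [0.393, 0.129, 0.012]]
nestcorners [[0.557, 0.442, 0.008], [0.589, 0.277, 0.008], [0.358, 0.224, 0.008], [0.323, 0.388, 0.008]]
bowl [[0.717, 0.249, 0.02]]
[[288.1807369169444, 0.0, 319.61345306336744], [0.0, 288.1807369169444, 196.61385272224413], [0.0, 0.0, 1.0]] [[0.377, -0.888, -0.264, 0.264], [-0.926, -0.362, -0.104, -0.458], [-0.003, 0.284, -0.959, 0.373], [0.0, 0.0, 0.0, 1.0]]
[ 0.19791299 -0.48577345  0.23037709]
```

View pics/c1.png

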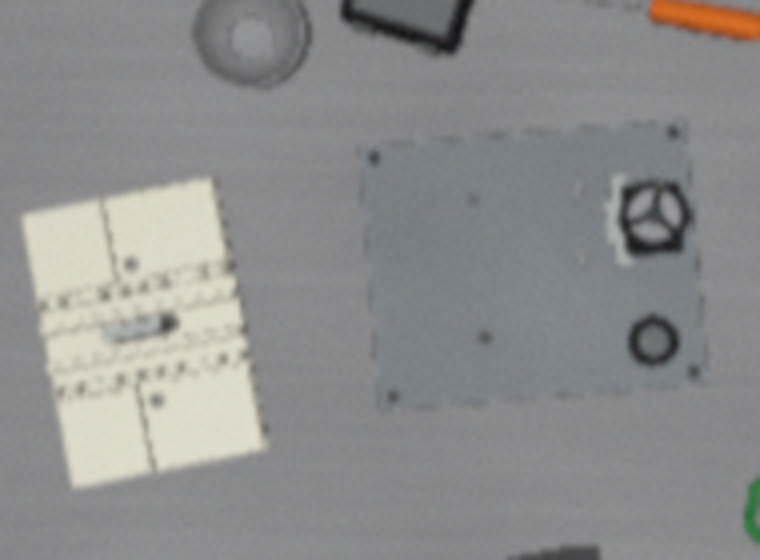

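Run:
```python
from h import *
rows([.5,.0,.21],1.66,24)
```

```text
[[0.77,-0.56,0.03,0.0,0.0,-0.51],[0.8,-0.52,0.03,0.0,0.0,-0.51],[0.83,-0.47,0.03,0.0,0.0,-0.51],[0.85,-0.43,0.03,0.0,0.0,-0.51],[0.87,-0.38,0.03,0.0,0.0,-0.51],[0.89,-0.34,0.04,0.0,0.0,-0.51],[0.91,-0.29,0.03,0.0,0.0,-0.51],[0.92,-0.24,0.04,0.0,0.0,-0.51],[0.93,-0.19,0.03,0.0,0.0,-0.5],[0.94,-0.14,0.04,0.0,0.0,-0.51],[0.95,-0.09,0.03,0.0,0.0,-0.5],[0.95,-0.04,0.04,0.0,0.0,-0.51],[0.95,0.01,0.03,0.0,0.0,-0.5],[0.95,0.06,0.04,0.0,0.0,-0.51],[0.95,0.11,0.03,0.0,0.0,-0.5],[0.94,0.16,0.04,0.0,0.0,-0.51],[0.93,0.21,0.03,0.0,0.0,-0.5],[0.92,0.26,0.04,0.0,0.0,-0.51],[0.9,0.31,0.03,0.0,0.0,-0.5],[0.89,0.36,0.04,0.0,0.0,-0.51],[0.87,0.4,0.03,0.0,0.0,-0.5],[0.84,0.45,0.04,0.0,0.0,-0.51],[0.82,0.49,0.03,0.0,0.0,-0.5],[0.79,0.53,0.04,0.0,0.0,-0.51]] max 0.95
```

>>> servo_tool(
  commands=[
    [0.77,-0.56,0.03,0,0,-0.5],
    [0.8,-0.52,0.03,0,0,-0.5],
    [0.83,-0.47,0.03,0,0,-0.5],
    [0.85,-0.43,0.03,0,0,-0.5],
    [0.87,-0.38,0.03,0,0,-0.5],
    [0.89,-0.34,0.04,0,0,-0.5],
    [0.91,-0.29,0.03,0,0,-0.5],
    [0.92,-0.24,0.04,0,0,-0.5],
  ],
)

```text
time: 1.15
tool_pos: [0.2997, -0.3233, 0.2247]
ee_rot: [-0.0, 0.919, 0.393, 0.0]
ft_force: [0.2, 0.1, 0.0]
gripper_width: 1.006
grasp_force: 0.0
```

>>> servo_tool(
  commands=[
    [0.93,-0.19,0.03,0,0,-0.5],
    [0.94,-0.14,0.04,0,0,-0.5],
    [0.95,-0.09,0.03,0,0,-0.5],
    [0.95,-0.04,0.04,0,0,-0.5],
    [0.95,0.01,0.03,0,0,-0.5],
    [0.95,0.06,0.04,0,0,-0.5],
    [0.95,0.11,0.03,0,0,-0.5],
    [0.94,0.16,0.04,0,0,-0.5],
  ],
)

```text
time: 2.15
tool_pos: [0.4015, -0.1626, 0.2177]
ee_rot: [0.0, 0.817, 0.576, 0.0]
ft_force: [-0.2, 0.3, 0.4]
gripper_width: 1.0
grasp_force: 0.0
```

>>> servo_tool(
  commands=[
    [0.93,0.21,0.03,0,0,-0.5],
    [0.92,0.26,0.04,0,0,-0.5],
    [0.9,0.31,0.03,0,0,-0.5],
    [0.89,0.36,0.04,0,0,-0.5],
    [0.87,0.4,0.03,0,0,-0.5],
    [0.84,0.45,0.04,0,0,-0.5],
    [0.82,0.49,0.03,0,0,-0.5],
    [0.79,0.53,0.04,0,0,-0.5],
  ],
)

```text
time: 3.15
tool_pos: [0.5044, -0.002, 0.2107]
ee_rot: [-0.0, 0.68, 0.733, -0.0]
ft_force: [0.3, -0.1, 0.7]
gripper_width: 0.999
grasp_force: 0.0
```

Run:
```python
from h import *
s=snap('wrist','w1');st=r.state();print(st['tool_pos'],yawof(st['ee_rot']),st['joints'].round(3),s['extrinsics'][:3,3])
cv2.imwrite('pics/w1b.png',cv2.resize(s['pixels'],(800,500),interpolation=cv2.INTER_CUBIC))
```

```text
[5.05589229e-01 2.56512988e-04 2.10282176e-01] 1.6499180458825689 [-1.340e-01 -7.000e-03  1.000e-03  1.579e+00  3.000e-03  1.358e+00] [0.49788348 0.07045162 0.35296393]
```

View pics/w1b.png

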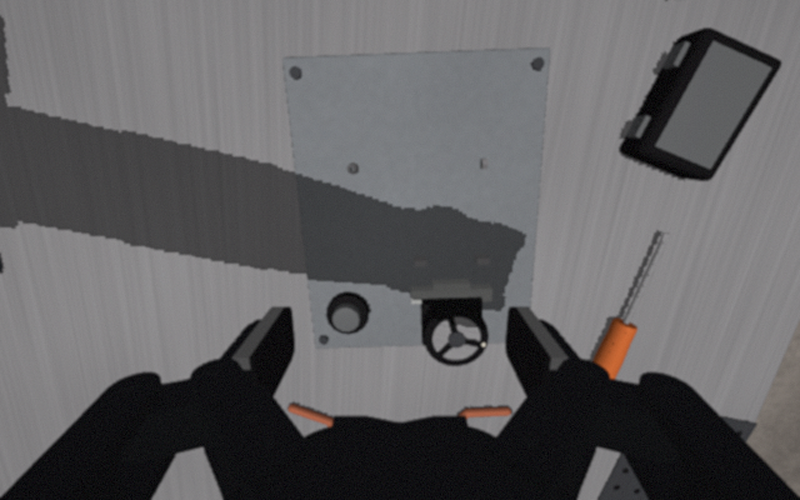

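>>> servo_tool(
  commands=[
    [0.98,0.2,0,0,0,0],
    [0.98,0.2,0,0,0,0],
    [0.98,0.2,0,0,0,0],
    [0.98,0.2,0,0,0,0],
    [0.98,0.2,0,0,0,0],
    [0.98,0.2,0,0,0,0],
    [0.98,0.1,0,0,0,0],
    [0.98,0.1,0,0,0,0],
  ],
)

```text
time: 4.2
tool_pos: [0.5245, 0.1956, 0.2107]
ee_rot: [-0.0, 0.681, 0.733, -0.0]
ft_force: [0.0, 1.0, 0.8]
gripper_width: 1.0
grasp_force: 0.0
```

>>> servo_tool(
  commands=[
    [0.98,0,0,0,0,-0.35],
    [0.98,0,0,0,0,-0.35],
    [0.98,0,0,0,0,-0.35],
    [0.98,0,0,0,0,-0.35],
    [0,0,0,0,0,0],
  ],
)

```text
time: 4.82
tool_pos: [0.5116, 0.2931, 0.2106]
ee_rot: [-0.0, 0.624, 0.781, -0.0]
ft_force: [0.2, 0.7, 0.2]
gripper_width: 0.998
grasp_force: 0.0
```

Run:
```python
from h import *
s=snap('wrist','w2');st=r.state();print(st['tool_pos'],yawof(st['ee_rot']),st['joints'].round(3),s['extrinsics'][:3,3])
b=cv2.resize(s['pixels'],(750,468),interpolation=cv2.INTER_CUBIC)[:440]
a=cv2.resize(ld('w1')['im'][118:146,270:400],None,fx=5.5,fy=5.5,interpolation=cv2.INTER_CUBIC)
a=cv2.copyMakeBorder(a,0,0,0,750-a.shape[1],0)
cv2.imwrite('pics/m2.png',np.vstack([a,b]));print(a.shape)
```

```text
[0.51197578 0.29217715 0.2106387 ] 1.7916358814847395 [ 4.050e-01  2.150e-01  2.420e-01  1.598e+00 -1.000e-03  1.755e+00] [0.49467905 0.3640088  0.35282946]
(154, 750, 3)
```

View pics/m2.png

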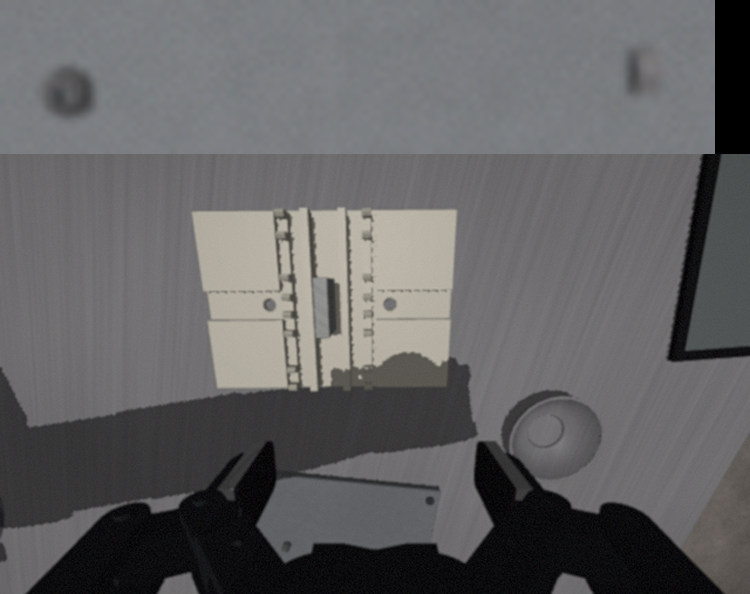

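Run:
```python
from h import *
def cen(f,uv,rad=6):
    g=cv2.cvtColor(ld(f)['im'],cv2.COLOR_BGR2GRAY).astype(float);u,v=map(int,np.round(uv))
    p=g[v-rad:v+rad+1,u-rad:u+rad+1];wt=np.clip(np.median(p)-15-p,0,None)
    V,U=np.mgrid[v-rad:v+rad+1,u-rad:u+rad+1]
    return (wt*U).sum()/wt.sum(),(wt*V).sum()/wt.sum()
k=640/750
hs=[cen('w2',((269)*k,(304-154)*k)),cen('w2',(390*k,150*k))]
H=w('w2',hs,.007);print(np.round(hs,2).tolist(),H.round(4).tolist())
d=H[1]-H[0];print('nest',H.mean(0).round(4),np.hypot(*d[:2]),np.arctan2(d[1],d[0]))
R=(270+69/5.5,118+90/5.5-.4);D=(270+644/5.5,118+72/5.5-.4)
print('cen',cen('w1',R),R)
P=np.r_[w('w1',R,.021),w('w1',D,.020)];d=P[1]-P[0]
print('tester',P.round(4).tolist(),P.mean(0).round(4),np.hypot(*d[:2]),np.arctan2(d[1],d[0]))
# corner screws of deck in w1 (800 scale) at deck z .012
C=w('w1',np.array([(284,58),(549,48),(531,343),(316,348)])*.8,.012)
print(C.round(4).tolist());
for i in range(4):print(np.linalg.norm(C[i]-C[i-1]).round(4),end=' ')
for n,uv,z in(('wheel',(456,340),.06),('btn',(346,318),.03)):print(n,w('w1',np.array(uv)*.8,z).round(4))
# nest plate corners z=8..18
N=w('w2',np.array([(193,212),(457,210),(447,388),(217,388)])*k-[0,154*k],.018);print(N.round(4).tolist(),N.mean(0))
g=w('w2',np.array([(321,307-154)])*k,.064);print('grip',g.round(4))
```

```text
[[227.68, 128.28], [331.31, 126.53]] [[0.3937, 0.3218, 0.007], [0.5115, 0.3504, 0.007]]
nest [0.4526 0.3361 0.007 ] 0.12121035873601736 0.23844970775746074
cen (np.float64(282.64947368421053), np.float64(134.83894736842106)) (282.54545454545456, 133.96363636363637)
tester [[0.4579, 0.0429, 0.021], [0.5752, 0.0554, 0.02]] [0.5166 0.0491 0.0205] 0.11803557063474018 0.10571700932242441
[[0.3942, 0.1294, 0.012], [0.6187, 0.1541, 0.012], [0.6542, -0.1279, 0.012], [0.4243, -0.1515, 0.012]]
0.2825 0.2258 0.2842 0.2311 wheel [[ 0.5629 -0.1021  0.06  ]]
btn [[ 0.4576 -0.1035  0.03  ]]
[[0.3215, 0.389, 0.018], [0.5524, 0.4427, 0.018], [0.5904, 0.2801, 0.018], [0.3576, 0.2275, 0.018]] [0.45548861 0.3348211  0.018     ]
grip [[0.4548 0.3365 0.064 ]]
```

Run:
```python
from h import *
p,y=rows([.4540,.3357,.12],1.8008,4)
rows([.4540,.3357,.036],1.8008,4,p,y)
```

```text
[[0.55,-0.47,0.91,0.0,0.0,-0.02],[0.55,-0.47,0.91,0.0,0.0,-0.02],[0.56,-0.47,0.9,0.0,0.0,-0.02],[0.55,-0.46,0.91,0.0,0.0,-0.03]] max 0.91
[[0.0,0.0,0.84,0.0,0.0,0.0],[0.0,0.0,0.84,0.0,0.0,0.0],[0.0,0.0,0.84,0.0,0.0,0.0],[0.0,0.0,0.84,0.0,0.0,0.0]] max 0.84
```

>>> servo_tool(
  commands=[
    [0.55,-0.47,0.9,0,0,-0.02],
    [0.55,-0.47,0.9,0,0,-0.02],
    [0.56,-0.47,0.9,0,0,-0.02],
    [0.55,-0.47,0.9,0,0,-0.02],
    [0,0,0.85,0,0,0],
    [0,0,0.85,0,0,0],
    [0,0,0.85,0,0,0],
    [0,0,0.85,0,0,0],
  ],
)

```text
time: 5.88
tool_pos: [0.4548, 0.3342, 0.0353]
ee_rot: [0.0, 0.623, 0.782, -0.0]
ft_force: [-1.1, -0.4, -0.3]
gripper_width: 1.001
grasp_force: 0.0
```

>>> servo_tool(
  commands=[
    [0,0,0,0,0,0],
    [0,0,0,0,0,0],
    [0,0,0,0,0,0],
    [0,0,0,0,0,0],
    [0,0,0,0,0,0],
    [0,0,0,0,0,0],
  ],
  fingers=1,
  newtons=80,
)

```text
time: 6.62
tool_pos: [0.4557, 0.3357, 0.0372]
ee_rot: [0.001, 0.622, 0.783, 0.001]
ft_force: [0.1, -0.9, 5.4]
gripper_width: 0.124
grasp_force: 80.4
```

>>> servo_tool(
  commands=[
    [0,0,-0.5,0,0,0],
    [0,0,-0.8,0,0,0],
    [0,0,-0.8,0,0,0],
    [0,0,-0.8,0,0,0],
    [0,0,-0.5,0,0,0],
    [0,0,0,0,0,0],
    [0,0,0,0,0,0],
  ],
)

```text
time: 7.5
tool_pos: [0.4538, 0.3348, 0.1193]
ee_rot: [-0.001, 0.622, 0.783, -0.001]
ft_force: [-0.2, 0.5, -5.9]
gripper_width: 0.12
grasp_force: 78.9
```

Run:
```python
from h import *
s=snap('wrist','w3');st=r.state();print({k:np.round(st[k],4).tolist() for k in('tool_pos','ee_rot','ft_force','ft_torque','gripper_width')},yawof(st['ee_rot']))
b=cv2.resize(s['pixels'],(800,500),interpolation=cv2.INTER_CUBIC)
cv2.imwrite('pics/w3b.png',b)
```

```text
{'tool_pos': [0.4537, 0.3348, 0.1192], 'ee_rot': [-0.0006, 0.6222, 0.7828, -0.0014], 'ft_force': [0.3463, -0.4188, -6.9638], 'ft_torque': [0.0367, 0.0189, 0.0453], 'gripper_width': 0.1251} 1.7984451013714902
```

View pics/w3b.png

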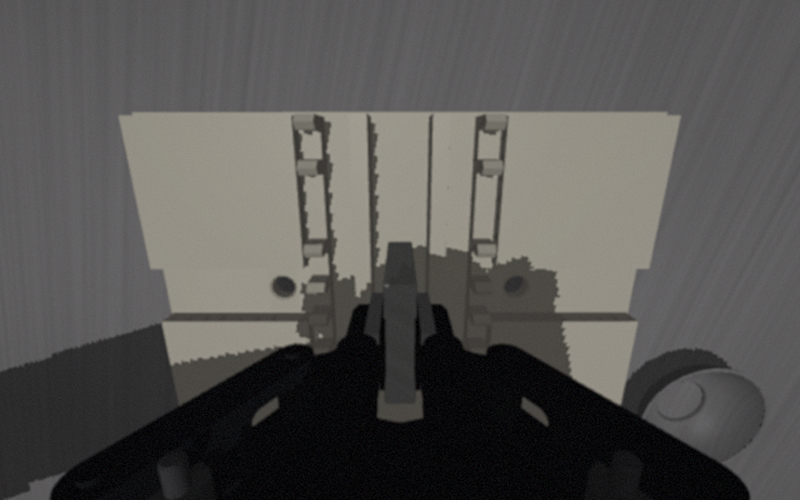

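The nest is held level. The holes are at (284,286) and (515,286), and the far shelf corners at (120,114) and (680,114). I now work out the nest's offset in the tool.

Run:
```python
from h import *
st=r.state();p=st['tool_pos'];th=yawof(st['ee_rot'])
def tool(P):
    d=P[:,:2]-p[:2];return np.c_[d@[np.cos(th),np.sin(th)],d@[np.sin(th),-np.cos(th)]]*1000
for z0 in(.082,.084):
    print('holes tool xy mm',tool(w('w3',np.array([(284,286.5),(515,286)])*.8,z0+.008)).round(2).tolist(),
     'corners',tool(w('w3',np.array([(119.5,113.5),(680.5,113.5)])*.8,z0+.018)).round(2).tolist())
T=np.array([.5170,.0487]);ty=.106
# pins expected vs nest pose by w2: compare
```

```text
holes tool xy mm [[0.23, -60.41], [0.62, 58.27]] corners [[83.33, -119.29], [83.21, 117.32]]
holes tool xy mm [[1.08, -59.71], [1.46, 57.59]] corners [[83.2, -117.81], [83.09, 115.86]]
```

Run:
```python
from h import *
p,y=rows([.5175,.0484,.090],1.6768,13)
```

```text
[[-0.9,-0.01,0.09,0.0,0.0,0.09],[-0.9,0.0,0.09,0.0,0.0,0.09],[-0.9,0.01,0.09,0.0,0.0,0.09],[-0.9,0.02,0.09,0.0,0.0,0.09],[-0.9,0.03,0.09,0.0,0.0,0.09],[-0.9,0.03,0.09,0.0,0.0,0.09],[-0.9,0.04,0.09,0.0,0.0,0.09],[-0.9,0.05,0.09,0.0,0.0,0.09],[-0.9,0.06,0.09,0.0,0.0,0.09],[-0.9,0.07,0.09,0.0,0.0,0.09],[-0.91,0.08,0.09,0.0,0.0,0.09],[-0.9,0.09,0.09,0.0,0.0,0.09],[-0.9,0.1,0.09,0.0,0.0,0.08]] max 0.91
```

>>> servo_tool(
  commands=[
    [-0.9,0,0,0,0,0.09],
    [-0.9,0,0,0,0,0.09],
    [-0.9,0.01,0,0,0,0.09],
    [-0.9,0.02,0,0,0,0.09],
    [-0.9,0.03,0,0,0,0.09],
    [-0.9,0.03,0,0,0,0.09],
    [-0.9,0.04,0,0,0,0.09],
    [-0.9,0.05,0,0,0,0.09],
  ],
)

```text
time: 8.55
tool_pos: [0.4932, 0.1587, 0.1196]
ee_rot: [-0.001, 0.651, 0.759, -0.001]
ft_force: [-0.0, -0.3, -6.7]
gripper_width: 0.123
grasp_force: 78.8
```

>>> servo_tool(
  commands=[
    [-0.9,0.06,0.2,0,0,0.09],
    [-0.9,0.07,0.3,0,0,0.09],
    [-0.9,0.08,0.3,0,0,0.09],
    [-0.9,0.09,0.2,0,0,0.09],
    [-0.9,0.1,0.2,0,0,0.08],
    [0,0,0,0,0,0],
    [0,0,0,0,0,0],
  ],
)

```text
time: 9.43
tool_pos: [0.5181, 0.0497, 0.0901]
ee_rot: [-0.001, 0.669, 0.744, -0.0]
ft_force: [-0.0, 0.4, -6.4]
gripper_width: 0.125
grasp_force: 78.8
```

Run:
```python
from h import *
st=r.state();print(st['tool_pos'],yawof(st['ee_rot']),st['ft_force'],st['gripper_width'])
rows([.5175,.0484,.068],1.6768,2)
```

```text
[0.51807891 0.04969464 0.09009209] 1.6768826419555256 [-0.00648051  0.35727958 -6.35865802] 0.12534605180594485
[[-0.02,-0.01,0.44,0.0,0.0,0.0],[-0.03,-0.02,0.44,0.0,0.0,0.0]] max 0.44
```

>>> servo_tool(
  commands=[
    [-0.03,-0.02,0.44,0,0,0],
    [-0.02,-0.01,0.44,0,0,0],
    [0,0,0.1,0,0,0],
    [0,0,0.1,0,0,0],
    [0,0,0,0,0,0],
  ],
)

```text
time: 10.05
tool_pos: [0.5182, 0.0481, 0.0638]
ee_rot: [-0.0, 0.669, 0.744, 0.0]
ft_force: [0.6, -0.5, -5.9]
gripper_width: 0.123
grasp_force: 78.8
```

>>> servo_tool(
  commands=[
    [0,0,0.1,0,0,0],
    [0,0,0.1,0,0,0],
    [0,0,0.1,0,0,0],
  ],
)

```text
time: 10.42
tool_pos: [0.5182, 0.048, 0.0562]
ee_rot: [0.0, 0.669, 0.744, 0.0]
ft_force: [0.8, -0.5, -6.1]
gripper_width: 0.121
grasp_force: 78.9
```

Already 6 mm below the pin tips with no reaction, so I continue down.

>>> servo_tool(
  commands=[
    [0,0,0.1,0,0,0],
    [0,0,0.1,0,0,0],
    [0,0,0.08,0,0,0],
    [0,0,0.04,0,0,0],
    [0,0,0,0,0,0],
  ],
)

```text
time: 11.05
tool_pos: [0.5181, 0.048, 0.0492]
ee_rot: [0.0, 0.669, 0.744, 0.0]
ft_force: [-3.4, -0.2, 0.0]
gripper_width: 0.124
grasp_force: 79.7
```

>>> servo_tool(
  commands=[
    [0,0,0.04,0,0,0],
    [0,0,0.02,0,0,0],
    [0,0,0,0,0,0],
  ],
)

```text
time: 11.42
tool_pos: [0.5181, 0.048, 0.0491]
ee_rot: [0.0, 0.669, 0.744, 0.0]
ft_force: [-6.5, 0.4, 7.3]
gripper_width: 0.126
grasp_force: 81.0
```

>>> servo_tool(
  commands=[
    [0,0,0,0,0,0],
    [0,0,0,0,0,0],
    [0,0,0,0,0,0],
    [0,0,-0.1,0,0,0],
  ],
  fingers=0.7,
)

```text
time: 11.92
tool_pos: [0.5182, 0.048, 0.0492]
ee_rot: [-0.0, 0.669, 0.744, -0.0]
ft_force: [0.2, -0.3, 0.2]
gripper_width: 0.3
grasp_force: 0.0
```

>>> servo_tool(
  commands=[
    [0,0,-0.9,0,0,0],
    [0,0,-0.9,0,0,0],
    [0,0,-0.9,0,0,0],
    [0,0,-0.9,0,0,0],
    [0,0,-0.9,0,0,0],
    [0,0,-0.9,0,0,0],
    [0,0,-0.9,0,0,0],
    [0,0,0,0,0,0],
  ],
)

```text
time: 12.92
tool_pos: [0.5197, 0.048, 0.2091]
ee_rot: [0.002, 0.669, 0.744, 0.002]
ft_force: [-0.0, -0.4, -0.2]
gripper_width: 0.303
grasp_force: 0.0
```

Run:
```python
from h import *
s=snap('wrist','w4');snap('top','t4');snap('scene','s4');st=r.state();print(st['tool_pos'],yawof(st['ee_rot']),st['ft_force'],st['gripper_width'])
cv2.imwrite('pics/w4b.png',cv2.resize(s['pixels'],(800,500),interpolation=cv2.INTER_CUBIC))
for f in('t4','s4'):
    for a,c,uv in tubes(f):
        P=w(f,uv,.005)[:,:2]
        if np.ptp(P,0).max()<.12: print(f,a,c.round(), fitU(P))
```

```text
[0.51774845 0.04802485 0.20566075] 1.6769156923388178 [-0.26722807  0.3052493  -0.38087492] 0.2996858654517168
t4 43 [467. 132.] ([0.8024, -0.5796, 4.7475], np.float64(17.43))
t4 205 [346. 144.] ([0.7375, -0.1437, 2.7315], np.float64(12.31))
t4 116 [376. 181.] ([0.6213, -0.2533, 0.1316], np.float64(2.09))
t4 123 [410. 190.] ([0.5831, -0.3751, 3.7098], np.float64(2.19))
t4 118 [414. 225.] ([0.4701, -0.3904, 5.7706], np.float64(2.06))
t4 117 [378. 227.] ([0.4505, -0.2594, 2.8379], np.float64(2.11))
s4 205 [235. 234.] ([0.4498, -0.2603, 2.82], np.float64(2.25))
s4 235 [190. 261.] ([0.4689, -0.3912, -0.507], np.float64(2.22))
s4 259 [268. 278.] ([0.6198, -0.2539, 0.1119], np.float64(2.19))
s4 278 [218. 296.] ([0.5826, -0.376, 3.7067], np.float64(2.12))
s4 492 [336. 292.] ([0.7334, -0.1404, 2.6364], np.float64(11.97))
```

View pics/w4b.png

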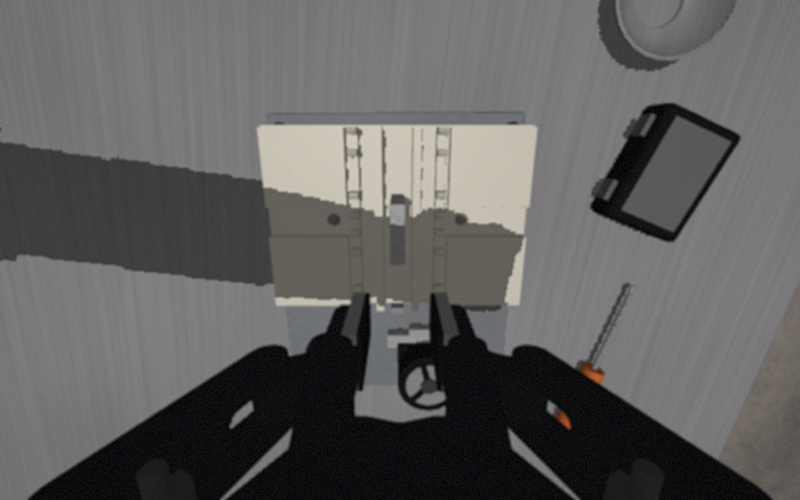

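>>> servo_tool(
  commands=[
    [-1,-0.1,0,0,0,0],
    [-1,-0.1,0,0,0,0],
    [-1,-0.1,0,0,0,0],
    [-1,-0.1,0,0,0,0],
    [-1,-0.1,0,0,0,0],
    [-1,-0.1,0,0,0,0],
    [-1,-0.1,0,0,0,0],
    [-1,-0.1,0,0,0,0],
  ],
)

```text
time: 14.08
tool_pos: [0.5187, -0.1535, 0.2049]
ee_rot: [-0.001, 0.669, 0.744, -0.0]
ft_force: [-1.0, -0.4, -0.0]
gripper_width: 0.3
grasp_force: 0.0
```

>>> servo_tool(
  commands=[
    [-1,-0.1,0,0,0,0],
    [-1,-0.1,0,0,0,0],
    [-1,-0.1,0,0,0,0],
    [-1,-0.1,0,0,0,0],
    [-1,-0.1,0,0,0,0],
    [-1,-0.1,0,0,0,0],
    [-1,-0.1,0,0,0,0],
    [0,0,0,0,0,0],
  ],
)

```text
time: 15.08
tool_pos: [0.5201, -0.3309, 0.2059]
ee_rot: [-0.0, 0.67, 0.743, -0.0]
ft_force: [-0.3, 0.8, -0.1]
gripper_width: 0.3
grasp_force: 0.0
```

Run:
```python
from h import *
s=snap('wrist','w5');st=r.state();print(st['tool_pos'],yawof(st['ee_rot']),st['gripper_width'])
cv2.imwrite('pics/w5b.png',cv2.resize(s['pixels'],(800,500),interpolation=cv2.INTER_CUBIC))
for a,c,uv in tubes('w5'):
        P=w('w5',uv,.006)[:,:2]
        if np.ptp(P,0).max()<.12: print(a,c.round(), fitU(P))
```

```text
[ 0.52025196 -0.32968187  0.20610644] 1.6754484802334904 0.2910559596511012
2068 [547.  35.] ([0.7508, -0.1594, 6.1278], np.float64(10.67))
160 [273.  83.] ([0.4535, -0.2464, 4.1485], np.float64(14.8))
1141 [410. 115.] ([0.6198, -0.2532, 0.1258], np.float64(1.82))
28 [238. 120.] ([0.4102, -0.2928, 4.2389], np.float64(21.61))
89 [259. 129.] ([0.4503, -0.2716, 1.5277], np.float64(17.2))
21 [283. 128.] ([0.4575, -0.2708, 2.5037], np.float64(21.86))
105 [362. 194.] ([0.5799, -0.363, 5.0142], np.float64(15.01))
834 [271. 211.] ([0.4687, -0.3896, 5.7306], np.float64(2.05))
39 [380. 229.] ([0.5965, -0.3781, 2.0178], np.float64(20.15))
```

View pics/w5b.png

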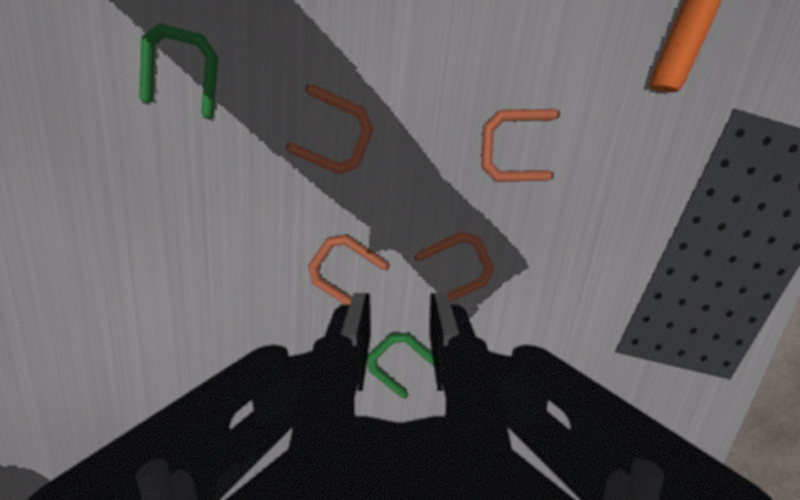

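```bash
sed -i 's/m=((R-G>35)&(R-B>35))/m=((R>1.3*G)\&(R>1.3*B)\&(R>40))/' h.py
python3 - <<'E'
from h import *
res=[]
for a,c,uv in tubes('w5',minA=100):
        P=w('w5',uv,.006)[:,:2]
        if np.ptp(P,0).max()<.12:
            x,e=fitU(P);print(a,c.round(), x,e)
# A: grasp
x,y,t=.6198,-.2532,.1258
g=np.array([x,y])-.0285*np.array([np.cos(t),np.sin(t)]);print(g)
p,yy=rows([*g,.06],t+np.pi/2,6)
print(p,yy)
E
```

```text
2192 [546.  35.] [0.7503, -0.1586, 6.1744] 10.44
1299 [270. 106.] [0.4496, -0.2595, 2.8343] 2.01
1211 [410. 115.] [0.6197, -0.2532, 0.1291] 1.92
930 [370. 209.] [0.5817, -0.374, 3.784] 2.33
925 [272. 211.] [0.469, -0.3894, -0.5586] 2.19
[ 0.59152522 -0.25677585]
[[0.43,0.52,0.97,0.0,0.0,-0.03],[0.43,0.53,0.97,0.0,0.0,-0.03],[0.43,0.53,0.98,0.0,0.0,-0.04],[0.43,0.53,0.97,0.0,0.0,-0.03],[0.43,0.53,0.98,0.0,0.0,-0.04],[0.43,0.52,0.97,0.0,0.0,-0.03]] max 0.98
[ 0.59145892 -0.25667219  0.06010644] 1.6963924312574223
```

>>> servo_tool(
  commands=[
    [0.43,0.53,0.97,0,0,-0.03],
    [0.43,0.53,0.97,0,0,-0.03],
    [0.43,0.53,0.97,0,0,-0.03],
    [0.43,0.53,0.97,0,0,-0.03],
    [0.43,0.52,0.97,0,0,-0.04],
    [0.43,0.52,0.97,0,0,-0.04],
    [0,0,0.8,0,0,0],
    [0,0,0,0,0,0],
  ],
)

```text
time: 16.12
tool_pos: [0.5898, -0.2546, 0.0388]
ee_rot: [-0.002, 0.661, 0.751, -0.001]
ft_force: [-0.3, 0.5, 0.5]
gripper_width: 0.301
grasp_force: 0.0
```

Run:
```python
from h import *
st=r.state();print(st['tool_pos'],yawof(st['ee_rot']),st['gripper_width'])
t=.127;g=np.array([.6198,-.2532])-.0285*np.array([np.cos(t),np.sin(t)])
rows([*g,.002],t+np.pi/2,2)
```

```text
[ 0.58975563 -0.25464846  0.03880182] 1.698356456405514 0.30058669544163136
[[-0.05,0.03,0.74,0.0,0.0,0.0],[-0.04,0.03,0.73,0.0,0.0,0.01]] max 0.74
```

>>> servo_tool(
  commands=[
    [-0.04,0.03,0.6,0,0,0],
    [-0.04,0.03,0.6,0,0,0],
    [0,0,0.2,0,0,0],
    [0,0,0,0,0,0],
  ],
)

```text
time: 16.62
tool_pos: [0.5929, -0.2575, 0.0055]
ee_rot: [-0.001, 0.661, 0.75, -0.0]
ft_force: [0.2, 0.4, 0.4]
gripper_width: 0.301
grasp_force: 0.0
```

Run:
```python
from h import *
s=snap('wrist','w6')
st=r.state();print(st['tool_pos'],yawof(st['ee_rot']),st['gripper_width'],st['ft_force'])
for a,c,uv in tubes('w6',minA=300):
    P=w('w6',uv,.006)[:,:2]
    if np.ptp(P,0).max()<.12: print(a,c.round(),fitU(P))
cv2.imwrite('pics/w6b.png',cv2.resize(s['pixels'],(800,500),interpolation=cv2.INTER_CUBIC))
```

```text
[ 0.59333981 -0.2576448   0.00619108] 1.6976085517071955 0.29672946253101357 [-0.25819221 -0.14699893 -0.31552617]
1973 [625. 141.] ([0.7452, -0.1719, 0.4289], np.float64(15.99))
5899 [ 66. 221.] ([0.4514, -0.2589, 2.8716], np.float64(2.57))
3917 [356. 227.] ([0.6149, -0.25, 5.8512], np.float64(6.2))
```

View pics/w6b.png

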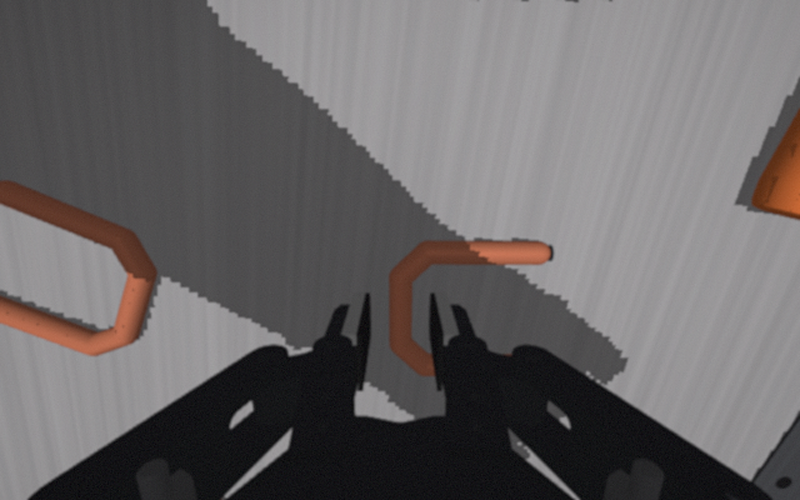

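>>> servo_tool(
  commands=[
    [0,0,0.18,0,0,0],
    [0,0,0,0,0,0],
  ],
)

```text
time: 16.92
tool_pos: [0.5934, -0.2575, 0.0017]
ee_rot: [-0.0, 0.661, 0.751, -0.0]
ft_force: [0.8, 0.3, 0.2]
gripper_width: 0.302
grasp_force: 0.0
```

>>> servo_tool(
  commands=[
    [0,0,0,0,0,0],
    [0,0,0,0,0,0],
    [0,0,0,0,0,0],
    [0,0,0,0,0,0],
  ],
  fingers=1,
  newtons=50,
)

```text
time: 17.42
tool_pos: [0.5937, -0.2577, 0.0021]
ee_rot: [0.0, 0.661, 0.751, 0.0]
ft_force: [-0.6, 0.3, 1.8]
gripper_width: 0.081
grasp_force: 48.8
```

>>> servo_tool(
  commands=[
    [0,0,-0.5,0,0,0],
    [0,0,-0.9,0,0,0],
    [0,0,-0.9,0,0,0],
    [0,0,-0.9,0,0,0],
    [0,0,-0.5,0,0,0],
    [0,0,0,0,0,0],
    [0,0,0,0,0,0],
  ],
)

```text
time: 18.3
tool_pos: [0.5929, -0.2572, 0.0932]
ee_rot: [-0.001, 0.661, 0.751, -0.0]
ft_force: [0.3, -0.0, -0.1]
gripper_width: 0.088
grasp_force: 48.8
```

```bash
cat >> h.py <<'E'
def held(f,minA=1500):
    """tube pose in tool frame (mm, rad), assuming the tube plane dz above the TCP"""
    st=r.state();p=st['tool_pos'];th=yawof(st['ee_rot'])
    for a,c,uv in tubes(f,minA=minA):
        P=w(f,uv,p[2]+.0045)[:,:2]-p[:2]
        Q=np.c_[P@[np.cos(th),np.sin(th)],P@[np.sin(th),-np.cos(th)]]
        if np.ptp(Q,0).max()<.12: 
            x,e=fitU(Q);b=np.array(x[:2])-.0285*np.array([np.cos(x[2]),np.sin(x[2])])
            print(a,c.round(),'origin',x,'bow',b.round(4),e)
E
python3 - <<'E'
from h import *
s=snap('wrist','w7')
st=r.state();print(st['tool_pos'],yawof(st['ee_rot']),st['gripper_width'],st['ft_force'])
held('w7')
cv2.imwrite('pics/w7b.png',cv2.resize(s['pixels'],(800,500),interpolation=cv2.INTER_CUBIC))
E
```

```text
[ 0.59272459 -0.25713232  0.09282968] 1.697861558696654 0.08887135742766024 [ 0.31060199  0.24615603 -1.22329782]
6490 [548.  75.] origin [0.0871, 0.0905, -1.2572] bow [0.0783 0.1176] 12.93
2434 [153. 184.] origin [0.0416, -0.0928, 5.1539] bow [ 0.0294 -0.067 ] 9.18
3554 [360. 221.] origin [0.0073, 0.0226, 2.3704] bow [0.0277 0.0027] 7.94
```

View pics/w7b.png

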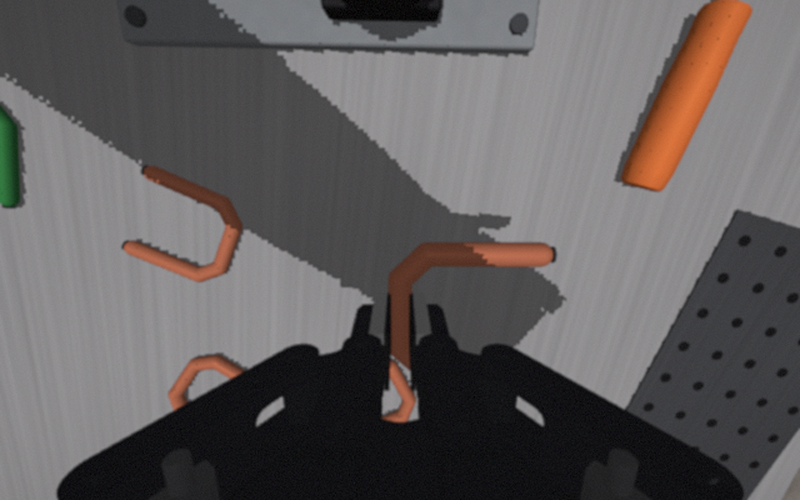

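```bash
cat >> h.py <<'E'
NO=np.array([.5182,.0483]);NY=.106
def leg(f,sgn,h=.003):
    """held tube: mean line of the visible leg (tool +x side). sgn=+1: open ends along tool +y. returns tool x of tube origin, mm, tilt"""
    st=r.state();p=st['tool_pos'];th=yawof(st['ee_rot'])
    im=ld(f)['im'].astype(int);B,G,R=im[...,0],im[...,1],im[...,2]
    m=((R>1.3*G)&(R>1.3*B)&(R>40))
    us=range(358,432) if sgn>0 else range(210,284)
    uv=[]
    for u in us:
        v=np.nonzero(m[175:235,u])[0]+175
        if 10<len(v)<24 and np.ptp(v)==len(v)-1: uv.append((u,v.mean()))
    uv=np.array(uv);P=w(f,uv,p[2]+h)[:,:2]-p[:2]
    Q=np.c_[P@[np.cos(th),np.sin(th)],P@[np.sin(th),-np.cos(th)]]*1000
    k=np.polyfit(Q[:,1],Q[:,0],1)
    mx=np.polyval(k,sgn*28.5); print(len(uv),'leg x at mid',mx.round(2),'slope',k[0].round(4),'y range',Q[:,1].min().round(1),Q[:,1].max().round(1),'origin tool x',(mx-27).round(2))
    return (mx-27)/1000
def slot(i,ex):
    """TCP xy,yaw to put held tube (origin at tool x=ex) into slot i"""
    sx,sy=[(-56.5,-44),(-56.5,44),(56.5,-44),(56.5,44)][i-1]
    b=np.array([sx+np.sign(sx)*28.5,sy])/1000
    c,s=np.cos(NY),np.sin(NY);th=NY+np.pi/2
    g=NO+[c*b[0]-s*b[1],s*b[0]+c*b[1]]-ex*np.array([np.cos(th),np.sin(th)])
    return g,th
E
python3 - <<'E'
from h import *
ex=leg('w7',1)
for i in(1,2):print(i,slot(i,ex))
g,th=slot(2,ex)
p,y=rows([*g,.093],th,15)
E
```

```text
74 leg x at mid 27.84 slope -0.0092 y range 18.7 55.8 origin tool x 0.84
1 (array([ 0.43842143, -0.00528339]), 1.6767963267948967)
2 (array([0.42911089, 0.08222268]), 1.6767963267948967)
[[0.95,-0.32,0.0,0.0,0.0,0.01],[0.95,-0.32,0.0,0.0,0.0,0.01],[0.95,-0.32,0.0,0.0,0.0,0.01],[0.95,-0.32,0.0,0.0,0.0,0.01],[0.95,-0.32,0.0,0.0,0.0,0.01],[0.95,-0.32,0.0,0.0,0.0,0.02],[0.95,-0.33,0.0,0.0,0.0,0.01],[0.95,-0.33,0.0,0.0,0.0,0.02],[0.95,-0.33,0.0,0.0,0.0,0.01],[0.95,-0.33,0.0,0.0,0.0,0.02],[0.95,-0.33,0.0,0.0,0.0,0.01],[0.95,-0.33,0.0,0.0,0.0,0.02],[0.95,-0.33,0.0,0.0,0.0,0.01],[0.95,-0.33,0.0,0.0,0.0,0.02],[0.95,-0.34,-0.01,0.0,0.0,0.01]] max 0.95
```

>>> servo_tool(
  commands=[
    [0.95,-0.32,0,0,0,0.01],
    [0.95,-0.32,0,0,0,0.01],
    [0.95,-0.32,0,0,0,0.01],
    [0.95,-0.32,0,0,0,0.01],
    [0.95,-0.32,0,0,0,0.01],
    [0.95,-0.32,0,0,0,0.02],
    [0.95,-0.33,0,0,0,0.01],
    [0.95,-0.33,0,0,0,0.02],
  ],
)

```text
time: 19.35
tool_pos: [0.5048, -0.0759, 0.093]
ee_rot: [-0.001, 0.665, 0.747, -0.0]
ft_force: [-0.6, 0.3, -0.3]
gripper_width: 0.087
grasp_force: 48.9
```

>>> servo_tool(
  commands=[
    [0.95,-0.33,0,0,0,0.01],
    [0.95,-0.33,0,0,0,0.02],
    [0.95,-0.33,0,0,0,0.01],
    [0.95,-0.33,0,0,0,0.02],
    [0.95,-0.33,0,0,0,0.01],
    [0.95,-0.33,0,0,0,0.02],
    [0.95,-0.33,0,0,0,0.01],
    [0,0,0,0,0,0],
  ],
)

```text
time: 20.35
tool_pos: [0.4287, 0.0828, 0.0932]
ee_rot: [-0.001, 0.668, 0.744, -0.001]
ft_force: [0.2, -0.0, -0.1]
gripper_width: 0.087
grasp_force: 48.9
```

Run:
```python
from h import *
st=r.state();print(st['tool_pos'],yawof(st['ee_rot']))
rows([.4291,.0822,.058],1.6768,3)
```

```text
[0.428709   0.08276537 0.09321551] 1.6795592630163
[[-0.01,0.0,0.47,0.0,0.0,0.01],[-0.01,0.01,0.47,0.0,0.0,0.01],[0.0,0.0,0.47,0.0,0.0,0.01]] max 0.47
```

>>> servo_tool(
  commands=[
    [-0.01,0,0.47,0,0,0.01],
    [-0.01,0.01,0.47,0,0,0.01],
    [0,0,0.47,0,0,0.01],
    [0,0,0,0,0,0],
  ],
)

```text
time: 20.85
tool_pos: [0.4291, 0.0809, 0.0571]
ee_rot: [-0.001, 0.67, 0.742, -0.001]
ft_force: [-1.2, 0.3, -0.3]
gripper_width: 0.084
grasp_force: 48.9
```

Run:
```python
from h import *
s=snap('wrist','w8');st=r.state();print(st['tool_pos'],yawof(st['ee_rot']))
ex=leg('w8',1)
cv2.imwrite('pics/w8b.png',cv2.resize(s['pixels'][120:320,220:480],(780,600),interpolation=cv2.INTER_CUBIC))
# predicted notch centre (nest (-38,71), z=.030) & slot post tops
c,sn=np.cos(NY),np.sin(NY)
for q in((-38,71,.043),(-38,71,.030)):
    P=np.r_[NO+[c*q[0]/1e3-sn*q[1]/1e3,sn*q[0]/1e3+c*q[1]/1e3],q[2]];u=pix('w8',P);print(q,u.round(1),(u-[220,120])*3)
```

```text
[0.42974565 0.08103888 0.05806106] 1.6731643577491409
74 leg x at mid 28.34 slope -0.0074 y range 17.6 54.3 origin tool x 1.34
(-38, 71, 0.043) [[405.3 191.8]] [[556.00641051 215.41700711]]
(-38, 71, 0.03) [[399.3 186.1]] [[537.89720598 198.19943354]]
```

View pics/w8b.png

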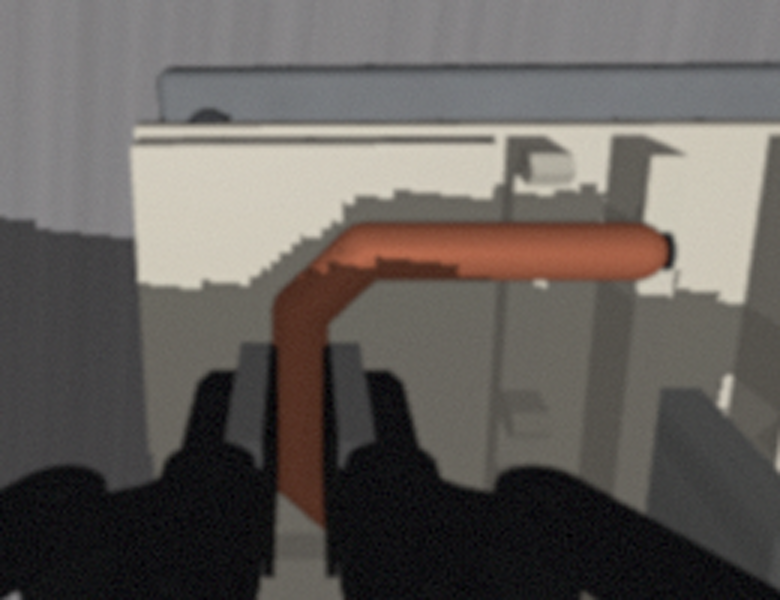

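Run:
```python
from h import *
def nest(f,uv,z):
    P=w(f,uv,z)[:,:2]-NO;c,s=np.cos(NY),np.sin(NY);return (np.c_[P@[c,s],P@[-s,c]]*1000).round(1).tolist()
k=lambda q:np.array(q)/3+[220,120]-.33
print(nest('w8',k([(550,152),(550,185),(528,166),(575,166),(527,392),(527,408),(540,287)]),.043))
print('plate edge',nest('w8',k([(300,122),(600,122)]),.012+.018),'deck edge',nest('w8',k([(300,66),(600,64)]),.012))
print('shelf edge', nest('w8',k([(133,140),(148,420)]),.03))
print('rib top corner', nest('w8',k([(662,388),(710,388)]),.076))
```

```text
[[-40.3, 83.3], [-39.8, 77.1], [-44.1, 80.7], [-35.5, 80.6], [-41.1, 34.7], [-40.8, 31.1], [-40.1, 56.9]]
plate edge [[-86.2, 86.8], [-27.2, 86.6]] deck edge [[-86.2, 95.9], [-22.1, 96.1]]
shelf edge [[-119.3, 83.4], [-119.7, 21.4]]
rib top corner [[-29.3, 52.2], [-21.8, 52.2]]
```

Run:
```python
from h import *
g,th=slot(2,.0012);print(g)
rows([*g,.0475],th,2)
```

```text
[0.42914877 0.08186664]
[[0.02,-0.01,0.21,0.0,0.0,-0.02],[0.02,-0.01,0.21,0.0,0.0,-0.01]] max 0.21
```

>>> servo_tool(
  commands=[
    [0.02,-0.01,0.21,0,0,-0.02],
    [0.02,-0.01,0.21,0,0,-0.01],
    [0,0,0,0,0,0],
    [0,0,0,0,0,0],
  ],
)

```text
time: 21.4
tool_pos: [0.4299, 0.0823, 0.0486]
ee_rot: [0.0, 0.669, 0.744, 0.0]
ft_force: [-0.3, 0.6, -0.5]
gripper_width: 0.089
grasp_force: 48.9
```

>>> servo_tool(
  commands=[
    [0,0,0.12,0,0,0],
    [0,0,0.12,0,0,0],
    [0,0,0.12,0,0,0],
    [0,0,0.12,0,0,0],
    [0,0,0,0,0,0],
  ],
)

```text
time: 22.02
tool_pos: [0.4295, 0.0823, 0.0361]
ee_rot: [-0.0, 0.669, 0.744, -0.0]
ft_force: [0.7, 0.2, -0.4]
gripper_width: 0.089
grasp_force: 48.9
```

>>> servo_tool(
  commands=[
    [0,0,0.08,0,0,0],
    [0,0,0.06,0,0,0],
    [0,0,0,0,0,0],
  ],
)

```text
time: 22.4
tool_pos: [0.4297, 0.0823, 0.0329]
ee_rot: [-0.0, 0.669, 0.744, -0.0]
ft_force: [1.1, -0.1, 0.2]
gripper_width: 0.088
grasp_force: 48.9
```

>>> servo_tool(
  commands=[
    [0,0,0,0,0,0],
    [0,0,0,0,0,0],
    [0,0,0,0,0,0],
  ],
  fingers=0.7,
)

```text
time: 22.78
tool_pos: [0.43, 0.0823, 0.0332]
ee_rot: [0.0, 0.669, 0.744, 0.0]
ft_force: [1.1, 0.0, -0.1]
gripper_width: 0.299
grasp_force: 0.0
```

>>> servo_tool(
  commands=[
    [0,0,-0.4,0,0,0],
    [0,0,-0.9,0,0,0],
    [0,0,-0.9,0,0,0],
    [0,0,-0.9,0,0,0],
    [0,0,0,0,0,0],
  ],
)

```text
time: 23.4
tool_pos: [0.4319, 0.0824, 0.1133]
ee_rot: [0.002, 0.669, 0.744, 0.002]
ft_force: [-0.0, -0.9, -0.9]
gripper_width: 0.295
grasp_force: 0.0
```

Run:
```python
from h import *
s=snap('wrist','w9');st=r.state();print(st['tool_pos'],yawof(st['ee_rot']))
cv2.imwrite('pics/w9b.png',cv2.resize(s['pixels'][100:340,180:500],(800,600),interpolation=cv2.INTER_CUBIC))
snap('top','t9')
for a,c,uv in tubes('t9',minA=60):
    P=w('t9',uv,.005 if c[0]>340 else .035)[:,:2]
    if np.ptp(P,0).max()<.12: print(a,c.round(),fitU(P))
for i in (1,2,3,4):print(i,slot(i,0))
```

```text
[0.43084182 0.08234303 0.11172884] 1.6769320064650377
210 [346. 144.] ([0.7371, -0.1439, 2.8596], np.float64(12.13))
133 [410. 190.] ([0.5831, -0.3751, 3.7136], np.float64(2.27))
129 [414. 225.] ([0.4704, -0.39, 5.7542], np.float64(2.19))
127 [378. 227.] ([0.4506, -0.2594, 2.8296], np.float64(2.21))
1 (array([ 0.43833235, -0.00444618]), 1.6767963267948967)
2 (array([0.42902181, 0.0830599 ]), 1.6767963267948967)
3 (array([0.60737819, 0.0135401 ]), 1.6767963267948967)
4 (array([0.59806765, 0.10104618]), 1.6767963267948967)
```

View pics/w9b.png

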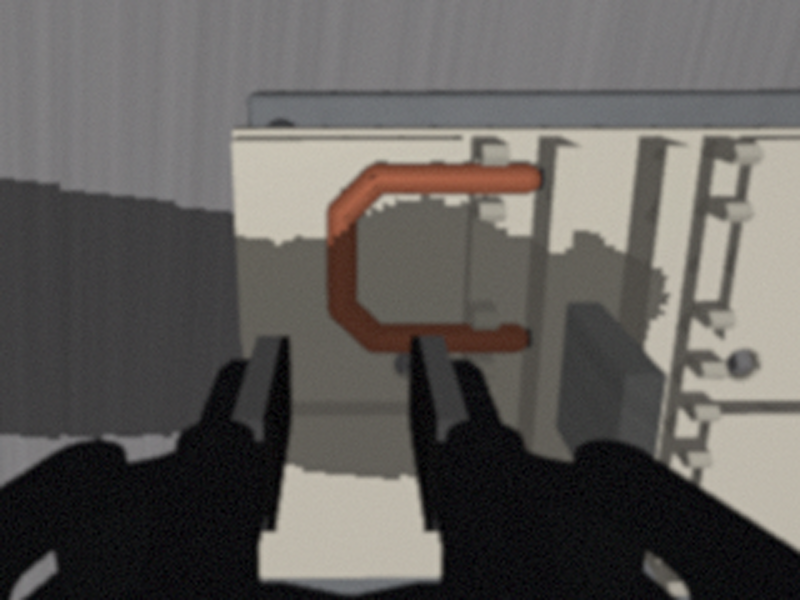

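```bash
cat >> h.py <<'E'
def bow(x,y,t): return np.array([x,y])-.0285*np.array([np.cos(t),np.sin(t)])
E
python3 - <<'E'
from h import *
g=bow(.4499,-.2597,2.832);print(g)
p,y=rows([*g,.1],2.832-np.pi/2,16)
E
```

```text
[ 0.47704505 -0.26838311]
[[-0.88,0.02,0.03,0.0,0.0,0.25],[-0.88,0.05,0.03,0.0,0.0,0.25],[-0.88,0.07,0.03,0.0,0.0,0.25],[-0.88,0.09,0.03,0.0,0.0,0.25],[-0.88,0.12,0.03,0.0,0.0,0.25],[-0.87,0.14,0.02,0.0,0.0,0.25],[-0.87,0.16,0.03,0.0,0.0,0.25],[-0.87,0.19,0.02,0.0,0.0,0.25],[-0.86,0.21,0.03,0.0,0.0,0.25],[-0.85,0.23,0.02,0.0,0.0,0.25],[-0.85,0.25,0.03,0.0,0.0,0.25],[-0.84,0.27,0.02,0.0,0.0,0.24],[-0.84,0.3,0.03,0.0,0.0,0.25],[-0.83,0.32,0.02,0.0,0.0,0.24],[-0.82,0.34,0.03,0.0,0.0,0.25],[-0.8,0.35,0.02,0.0,0.0,0.24]] max 0.88
```

>>> servo_tool(
  commands=[
    [-0.88,0.02,0,0,0,0.25],
    [-0.88,0.05,0,0,0,0.25],
    [-0.88,0.07,0,0,0,0.25],
    [-0.88,0.09,0,0,0,0.25],
    [-0.88,0.12,0,0,0,0.25],
    [-0.87,0.14,0,0,0,0.25],
    [-0.87,0.16,0,0,0,0.25],
    [-0.87,0.19,0,0,0,0.25],
  ],
)

```text
time: 24.5
tool_pos: [0.4524, -0.0933, 0.1089]
ee_rot: [-0.001, 0.743, 0.669, -0.001]
ft_force: [0.2, 0.2, 0.2]
gripper_width: 0.304
grasp_force: 0.0
```

>>> servo_tool(
  commands=[
    [-0.86,0.21,0,0,0,0.25],
    [-0.85,0.23,0,0,0,0.25],
    [-0.85,0.25,0,0,0,0.25],
    [-0.84,0.27,0,0,0,0.24],
    [-0.84,0.3,0.7,0,0,0.25],
    [-0.83,0.32,0.7,0,0,0.24],
    [-0.82,0.34,0.7,0,0,0.25],
    [-0.8,0.35,0.7,0,0,0.24],
  ],
)

```text
time: 25.5
tool_pos: [0.4761, -0.269, 0.038]
ee_rot: [-0.001, 0.808, 0.589, -0.0]
ft_force: [0.2, 0.0, 0.4]
gripper_width: 0.302
grasp_force: 0.0
```

>>> servo_tool(
  commands=[
    [0,0,0,0,0,0],
    [0,0,0,0,0,0],
  ],
)

```text
time: 25.75
tool_pos: [0.4764, -0.2678, 0.0398]
ee_rot: [-0.001, 0.808, 0.59, -0.0]
ft_force: [-0.3, 0.2, 0.4]
gripper_width: 0.302
grasp_force: 0.0
```

Run:
```python
from h import *
snap('wrist','w10');st=r.state();print(st['tool_pos'],yawof(st['ee_rot']))
for a,c,uv in tubes('w10',minA=400):
    P=w('w10',uv,.006)[:,:2]
    if np.ptp(P,0).max()<.12: x,e=fitU(P);print(a,c.round(),x,e,bow(*x))
g=bow(.4499,-.2597,2.832)
rows([*g,.002],2.832-np.pi/2,3)
```

```text
[ 0.47679579 -0.26784483  0.04048966] 1.2616207193366091
2700 [293. 209.] [0.4549, -0.2573, 3.3595] 5.96 [ 0.48272603 -0.25113867]
430 [248. 262.] [0.4264, -0.2617, 1.2287] 19.37 [ 0.41683931 -0.28854852]
2255 [520. 299.] [0.5867, -0.3701, 3.8096] 5.94 [ 0.60907414 -0.35244645]
[[-0.01,0.01,0.51,0.0,0.0,0.0],[0.0,0.0,0.51,0.0,0.0,0.0],[-0.01,0.01,0.52,0.0,0.0,0.0]] max 0.52
```

>>> servo_tool(
  commands=[
    [-0.01,0.01,0.5,0,0,0],
    [-0.01,0.01,0.5,0,0,0],
    [0,0,0.3,0,0,0],
    [0,0,0.22,0,0,0],
    [0,0,0,0,0,0],
    [0,0,0,0,0,0],
  ],
)

```text
time: 26.55
tool_pos: [0.4774, -0.2691, 0.0029]
ee_rot: [0.0, 0.808, 0.59, 0.0]
ft_force: [-0.3, 0.2, -0.3]
gripper_width: 0.3
grasp_force: 0.0
```

>>> servo_tool(
  commands=[
    [0,0,0,0,0,0],
    [0,0,0,0,0,0],
    [0,0,0,0,0,0],
    [0,0,0,0,0,0],
  ],
  fingers=1,
)

```text
time: 27.05
tool_pos: [0.4777, -0.2693, 0.0033]
ee_rot: [0.001, 0.808, 0.59, 0.0]
ft_force: [0.4, -0.6, 3.7]
gripper_width: 0.082
grasp_force: 49.0
```

>>> servo_tool(
  commands=[
    [0,0,-0.5,0,0,0],
    [0,0,-0.9,0,0,0],
    [0,0,-0.9,0,0,0],
    [0,0,-0.9,0,0,0],
    [0,0,-0.5,0,0,0],
    [0,0,0,0,0,0],
    [0,0,0,0,0,0],
  ],
)

```text
time: 27.92
tool_pos: [0.4766, -0.2685, 0.094]
ee_rot: [-0.001, 0.808, 0.59, -0.0]
ft_force: [-1.0, -0.2, -0.3]
gripper_width: 0.09
grasp_force: 48.9
```

Run:
```python
from h import *
snap('wrist','w11');st=r.state();print(st['tool_pos'],yawof(st['ee_rot']),st['gripper_width'])
ex=leg('w11',-1)
g,th=slot(4,ex);print(g)
rows([*g,.093],th,16)
```

```text
[ 0.47647055 -0.26838469  0.09373593] 1.2612252044544867 0.08431313596300657
74 leg x at mid 27.91 slope -0.0009 y range -56.7 -19.6 origin tool x 0.91
[0.5981638 0.1001425]
[[0.97,0.01,0.0,0.0,0.0,-0.25],[0.97,0.03,0.0,0.0,0.0,-0.25],[0.97,0.06,0.0,0.0,0.0,-0.25],[0.97,0.09,0.0,0.0,0.0,-0.25],[0.96,0.11,0.0,0.0,0.0,-0.25],[0.96,0.14,0.0,0.0,0.0,-0.25],[0.96,0.16,0.0,0.0,0.0,-0.25],[0.95,0.19,0.0,0.0,0.0,-0.25],[0.95,0.21,0.0,0.0,0.0,-0.25],[0.94,0.23,0.0,0.0,0.0,-0.25],[0.93,0.26,0.0,0.0,0.0,-0.24],[0.93,0.28,0.01,0.0,0.0,-0.25],[0.92,0.31,0.0,0.0,0.0,-0.24],[0.91,0.33,0.01,0.0,0.0,-0.25],[0.9,0.35,0.0,0.0,0.0,-0.24],[0.9,0.38,0.01,0.0,0.0,-0.25]] max 0.97
```

>>> servo_tool(
  commands=[
    [0.97,0.01,0,0,0,-0.25],
    [0.97,0.03,0,0,0,-0.25],
    [0.97,0.06,0,0,0,-0.25],
    [0.97,0.09,0,0,0,-0.25],
    [0.96,0.11,0,0,0,-0.25],
    [0.96,0.14,0,0,0,-0.25],
    [0.96,0.16,0,0,0,-0.25],
    [0.95,0.19,0,0,0,-0.25],
  ],
)

```text
time: 28.98
tool_pos: [0.5376, -0.0837, 0.0937]
ee_rot: [-0.001, 0.741, 0.671, -0.001]
ft_force: [0.3, -0.3, -0.1]
gripper_width: 0.09
grasp_force: 48.9
```

>>> servo_tool(
  commands=[
    [0.95,0.21,0,0,0,-0.25],
    [0.94,0.23,0,0,0,-0.25],
    [0.93,0.26,0,0,0,-0.24],
    [0.93,0.28,0.01,0,0,-0.25],
    [0.92,0.31,0,0,0,-0.24],
    [0.91,0.33,0.01,0,0,-0.25],
    [0.9,0.35,0,0,0,-0.24],
    [0.9,0.38,0.01,0,0,-0.25],
  ],
)

```text
time: 29.98
tool_pos: [0.5982, 0.1003, 0.0928]
ee_rot: [-0.001, 0.668, 0.744, -0.001]
ft_force: [0.3, -0.9, -0.7]
gripper_width: 0.091
grasp_force: 48.9
```

>>> servo_tool(
  commands=[
    [0,0,0.5,0,0,0],
    [0,0,0.5,0,0,0],
    [0,0,0.4,0,0,0],
    [0,0,0,0,0,0],
    [0,0,0,0,0,0],
  ],
)

```text
time: 30.6
tool_pos: [0.599, 0.0991, 0.0595]
ee_rot: [0.0, 0.669, 0.743, 0.0]
ft_force: [0.5, 0.3, -0.4]
gripper_width: 0.087
grasp_force: 48.9
```

Run:
```python
from h import *
snap('wrist','w12');st=r.state();print(st['tool_pos'],yawof(st['ee_rot']),st['gripper_width'])
ex=leg('w12',-1)
g,th=slot(4,ex);print(g)
rows([*g,.0475],th,2)
```

```text
[0.59929624 0.09920422 0.05988199] 1.6763184513796956 0.08654334931890521
74 leg x at mid 28.52 slope 0.0097 y range -56.8 -19.9 origin tool x 1.52
[0.5982282  0.09953718]
[[0.01,-0.02,0.25,0.0,0.0,0.0],[0.01,-0.02,0.25,0.0,0.0,0.0]] max 0.25
```

>>> servo_tool(
  commands=[
    [0.02,-0.02,0.25,0,0,0],
    [0.01,-0.02,0.25,0,0,0],
    [0,0,0,0,0,0],
    [0,0,0,0,0,0],
  ],
)

```text
time: 31.15
tool_pos: [0.5977, 0.1003, 0.0467]
ee_rot: [-0.0, 0.669, 0.744, -0.0]
ft_force: [0.5, 0.8, -0.3]
gripper_width: 0.087
grasp_force: 48.9
```

>>> servo_tool(
  commands=[
    [0,0,0.12,0,0,0],
    [0,0,0.12,0,0,0],
    [0,0,0.12,0,0,0],
    [0,0,0.12,0,0,0],
    [0,0,0,0,0,0],
  ],
)

```text
time: 31.78
tool_pos: [0.5975, 0.1002, 0.0343]
ee_rot: [-0.0, 0.669, 0.744, -0.0]
ft_force: [0.1, 0.1, -0.4]
gripper_width: 0.083
grasp_force: 48.9
```

>>> servo_tool(
  commands=[
    [0,0,0.05,0,0,0],
    [0,0,0,0,0,0],
  ],
)

```text
time: 32.02
tool_pos: [0.5978, 0.1002, 0.0336]
ee_rot: [0.0, 0.669, 0.744, 0.0]
ft_force: [-0.1, 1.2, 0.1]
gripper_width: 0.084
grasp_force: 48.9
```

>>> servo_tool(
  commands=[
    [0,0,0,0,0,0],
    [0,0,0,0,0,0],
    [0,0,0,0,0,0],
  ],
  fingers=0.7,
)

```text
time: 32.4
tool_pos: [0.598, 0.1002, 0.0337]
ee_rot: [0.0, 0.669, 0.744, 0.0]
ft_force: [0.2, -0.0, 0.4]
gripper_width: 0.305
grasp_force: 0.0
```

>>> servo_tool(
  commands=[
    [0,0,-0.4,0,0,0],
    [0,0,-0.9,0,0,0],
    [0,0,-0.9,0,0,0],
    [0,0,-0.9,0,0,0],
    [0,0,0,0,0,0],
  ],
)

```text
time: 33.02
tool_pos: [0.6, 0.1003, 0.1145]
ee_rot: [0.002, 0.669, 0.744, 0.002]
ft_force: [0.1, -0.9, -0.4]
gripper_width: 0.301
grasp_force: 0.0
```

```bash
cat >> h.py <<'E'
def look(names=('top','scene'),tag='z'):
    for n in names:
        f=n+tag;snap(n,f)
        for a,c,uv in tubes(f,minA=60):
            P=w(f,uv,.006)[:,:2]
            if P[:,1].mean()>-.1: P=w(f,uv,.036)[:,:2]
            if np.ptp(P,0).max()<.12:
                x,e=fitU(P);d=np.array(x[:2])-NO;cc,s=np.cos(NY),np.sin(NY)
                print(n,a,c.round(),x,e,'nest mm',(1000*np.array([d@[cc,s],d@[-s,cc]])).round(1),round(wrap(x[2]-NY),3))
E
python3 - <<'E'
from h import *
look(('wrist','top','scene'),'13');st=r.state();print(st['tool_pos'],yawof(st['ee_rot']))
g=bow(.4694,-.390,-.535);print(g)
rows([*g,.11],-.535+np.pi/2,21)
E
```

```text
wrist 2411 [132. 202.] [0.4572, 0.0865, 0.1034] 2.11 nest mm [-56.6  44.4] -0.003
wrist 2130 [287. 200.] [0.5683, 0.0987, 3.2647] 1.89 nest mm [55.2 44.8] -3.124
top 208 [346. 144.] [0.7366, -0.1438, 2.8532] 12.21 nest mm [ 196.8 -214.1] 2.747
top 133 [410. 190.] [0.583, -0.3748, 3.7111] 2.27 nest mm [  19.7 -427.6] -2.678
top 131 [414. 225.] [0.4703, -0.3897, 5.7563] 2.2 nest mm [ -94.  -430.5] -0.633
scene 132 [342. 168.] [0.4578, 0.0855, 6.3681] 2.61 nest mm [-56.1  43.4] -0.021
scene 318 [631. 192.] [0.9715, 0.673, 2.6373] 11.18 nest mm [516.9 573.2] 2.531
scene 173 [373. 194.] [0.5707, 0.0973, 3.2111] 2.31 nest mm [57.4 43.2] 3.105
scene 251 [190. 261.] [0.4707, -0.3916, 5.7665] 2.32 nest mm [ -93.8 -432.4] -0.623
scene 292 [217. 296.] [0.5833, -0.3762, 3.7159] 2.19 nest mm [  19.8 -429. ] -2.673
scene 513 [336. 292.] [0.7344, -0.1411, 2.6372] 11.83 nest mm [ 194.9 -211.2] 2.531
[0.59735473 0.10020417 0.11023285] 1.6769448311880097
[ 0.44488234 -0.37546953]
[[-0.87,-0.38,0.0,0.0,0.0,0.29],[-0.88,-0.36,0.0,0.0,0.0,0.29],[-0.89,-0.33,0.0,0.0,0.0,0.29],[-0.9,-0.3,0.0,0.0,0.0,0.29],[-0.91,-0.28,0.0,0.0,0.0,0.29],[-0.92,-0.25,0.0,0.0,0.0,0.29],[-0.93,-0.22,0.0,0.0,0.0,0.29],[-0.93,-0.19,0.0,0.0,0.0,0.29],[-0.94,-0.16,0.0,0.0,0.0,0.29],[-0.94,-0.14,0.0,0.0,0.0,0.29],[-0.95,-0.11,0.0,0.0,0.0,0.29],[-0.95,-0.08,0.0,0.0,0.0,0.29],[-0.95,-0.05,0.0,0.0,0.0,0.29],[-0.95,-0.02,0.0,0.0,0.0,0.29],[-0.95,0.01,0.0,0.0,0.0,0.29],[-0.95,0.04,0.0,0.0,0.0,0.3],[-0.95,0.07,0.0,0.0,0.0,0.29],[-0.95,0.09,0.0,0.0,0.0,0.3],[-0.94,0.12,0.0,0.0,0.0,0.29],[-0.94,0.16,0.0,0.0,0.0,0.3],[-0.93,0.18,0.01,0.0,0.0,0.29]] max 0.95
```

>>> servo_tool(
  commands=[
    [-0.87,-0.38,0,0,0,0.29],
    [-0.88,-0.36,0,0,0,0.29],
    [-0.89,-0.33,0,0,0,0.29],
    [-0.9,-0.3,0,0,0,0.29],
    [-0.91,-0.28,0,0,0,0.29],
    [-0.92,-0.25,0,0,0,0.29],
    [-0.93,-0.22,0,0,0,0.29],
    [-0.93,-0.19,0,0,0,0.29],
  ],
)

```text
time: 34.17
tool_pos: [0.5381, -0.0826, 0.1098]
ee_rot: [-0.001, 0.755, 0.656, -0.001]
ft_force: [-0.2, -0.2, 0.5]
gripper_width: 0.302
grasp_force: 0.0
```

>>> servo_tool(
  commands=[
    [-0.94,-0.16,0,0,0,0.29],
    [-0.94,-0.14,0,0,0,0.29],
    [-0.95,-0.11,0,0,0,0.29],
    [-0.95,-0.08,0,0,0,0.29],
    [-0.95,-0.05,0,0,0,0.29],
    [-0.95,-0.02,0,0,0,0.29],
    [-0.95,0.01,0,0,0,0.29],
    [-0.95,0.04,0,0,0,0.3],
  ],
)

```text
time: 35.17
tool_pos: [0.4797, -0.2634, 0.1098]
ee_rot: [-0.001, 0.829, 0.559, -0.001]
ft_force: [-0.1, -0.1, -0.5]
gripper_width: 0.299
grasp_force: 0.0
```

>>> servo_tool(
  commands=[
    [-0.95,0.07,0.4,0,0,0.29],
    [-0.95,0.09,0.5,0,0,0.3],
    [-0.94,0.12,0.6,0,0,0.29],
    [-0.94,0.16,0.6,0,0,0.3],
    [-0.93,0.18,0.6,0,0,0.29],
    [0,0,0,0,0,0],
    [0,0,0,0,0,0],
  ],
)

```text
time: 36.05
tool_pos: [0.445, -0.3753, 0.0433]
ee_rot: [-0.0, 0.869, 0.495, 0.0]
ft_force: [-0.4, 0.5, 0.4]
gripper_width: 0.301
grasp_force: 0.0
```

Run:
```python
from h import *
snap('wrist','w14');st=r.state();print(st['tool_pos'],yawof(st['ee_rot']))
leg('w14',1,.006-st['tool_pos'][2])
g=bow(.4703,-.3905,-.52);print(g)
rows([*g,.002],-.52+np.pi/2,3)
```

```text
[ 0.4454478  -0.37527078  0.04386133] 1.0361807338741857
58 leg x at mid 26.35 slope 0.0213 y range 23.1 59.6 origin tool x -0.65
[ 0.44556715 -0.37633892]
[[-0.01,0.01,0.56,0.0,0.0,-0.05],[-0.01,0.01,0.56,0.0,0.0,-0.04],[-0.01,0.01,0.55,0.0,0.0,-0.05]] max 0.56
```

>>> servo_tool(
  commands=[
    [-0.01,0.01,0.6,0,0,-0.05],
    [-0.01,0.01,0.5,0,0,-0.05],
    [-0.01,0.01,0.3,0,0,-0.05],
    [0,0,0.27,0,0,0],
    [0,0,0,0,0,0],
    [0,0,0,0,0,0],
  ],
)

```text
time: 36.85
tool_pos: [0.4458, -0.3767, 0.0021]
ee_rot: [0.0, 0.865, 0.502, 0.0]
ft_force: [0.7, -0.1, -0.2]
gripper_width: 0.3
grasp_force: 0.0
```

>>> servo_tool(
  commands=[
    [0,0,0,0,0,0],
    [0,0,0,0,0,0],
    [0,0,0,0,0,0],
    [0,0,0,0,0,0],
  ],
  fingers=1,
)

```text
time: 37.35
tool_pos: [0.446, -0.3769, 0.0025]
ee_rot: [0.001, 0.865, 0.502, 0.0]
ft_force: [-0.3, -0.3, 3.2]
gripper_width: 0.091
grasp_force: 49.0
```

>>> servo_tool(
  commands=[
    [0,0,-0.5,0,0,0],
    [0,0,-0.9,0,0,0],
    [0,0,-0.9,0,0,0],
    [0,0,-0.9,0,0,0],
    [0,0,-0.5,0,0,0],
    [0,0,0,0,0,0],
    [0,0,0,0,0,0],
  ],
)

```text
time: 38.22
tool_pos: [0.4451, -0.3759, 0.0932]
ee_rot: [-0.001, 0.865, 0.502, -0.0]
ft_force: [0.4, -0.2, -0.7]
gripper_width: 0.085
grasp_force: 48.9
```

Run:
```python
from h import *
snap('wrist','w15');st=r.state();print(st['tool_pos'],yawof(st['ee_rot']),st['gripper_width'])
ex=leg('w15',1)
g,th=slot(1,ex);print(g)
rows([*g,.093],th,16)
```

```text
[ 0.44498729 -0.37576393  0.09288411] 1.051755339189881 0.08666801233586224
74 leg x at mid 26.85 slope -0.0006 y range 18.6 55.7 origin tool x -0.15
[ 0.43831628 -0.00429509]
[[0.8,-0.48,0.0,0.0,0.0,-0.37],[0.82,-0.44,0.0,0.0,0.0,-0.37],[0.83,-0.41,0.0,0.0,0.0,-0.37],[0.85,-0.38,0.0,0.0,0.0,-0.37],[0.86,-0.35,0.0,0.0,0.0,-0.37],[0.87,-0.31,0.0,0.0,0.0,-0.37],[0.89,-0.28,0.0,0.0,0.0,-0.37],[0.9,-0.24,0.0,0.0,0.0,-0.38],[0.9,-0.21,0.0,0.0,0.0,-0.37],[0.91,-0.17,0.0,0.0,0.0,-0.38],[0.92,-0.14,0.0,0.0,0.0,-0.37],[0.92,-0.1,0.0,0.0,0.0,-0.38],[0.93,-0.06,0.0,0.0,0.0,-0.37],[0.93,-0.03,0.0,0.0,0.0,-0.38],[0.93,0.01,0.0,0.0,0.0,-0.37],[0.93,0.04,0.0,0.0,0.0,-0.38]] max 0.93
```

>>> servo_tool(
  commands=[
    [0.8,-0.48,0,0,0,-0.37],
    [0.82,-0.44,0,0,0,-0.37],
    [0.83,-0.41,0,0,0,-0.37],
    [0.85,-0.38,0,0,0,-0.37],
    [0.86,-0.35,0,0,0,-0.37],
    [0.87,-0.31,0,0,0,-0.37],
    [0.89,-0.28,0,0,0,-0.37],
    [0.9,-0.24,0,0,0,-0.38],
  ],
)

```text
time: 39.28
tool_pos: [0.4423, -0.189, 0.0944]
ee_rot: [0.0, 0.776, 0.631, 0.0]
ft_force: [0.7, -0.3, -1.0]
gripper_width: 0.091
grasp_force: 48.9
```

>>> servo_tool(
  commands=[
    [0.9,-0.21,0,0,0,-0.37],
    [0.91,-0.17,0,0,0,-0.38],
    [0.92,-0.14,0,0,0,-0.37],
    [0.92,-0.1,0,0,0,-0.38],
    [0.93,-0.06,0,0,0,-0.37],
    [0.93,-0.03,0,0,0,-0.38],
    [0.93,0.01,0,0,0,-0.37],
    [0.93,0.04,0,0,0,-0.38],
  ],
)

```text
time: 40.28
tool_pos: [0.4386, -0.0035, 0.0944]
ee_rot: [0.0, 0.668, 0.745, 0.0]
ft_force: [-0.3, -0.4, 0.5]
gripper_width: 0.087
grasp_force: 48.9
```

>>> servo_tool(
  commands=[
    [0,0,0.5,0,0,0],
    [0,0,0.5,0,0,0],
    [0,0,0.4,0,0,0],
    [0,0,0,0,0,0],
    [0,0,0,0,0,0],
  ],
)

```text
time: 40.9
tool_pos: [0.439, -0.0053, 0.0593]
ee_rot: [0.0, 0.669, 0.743, -0.0]
ft_force: [-0.0, -0.5, -0.8]
gripper_width: 0.086
grasp_force: 48.9
```

Run:
```python
from h import *
snap('wrist','w16');st=r.state();print(st['tool_pos'],yawof(st['ee_rot']),st['gripper_width'])
leg('w16',1)
g,th=slot(1,-.0001)
rows([*g,.0475],th,2)
```

```text
[ 0.43928401 -0.00523277  0.05962933] 1.6761951911196413 0.08523779578410776
74 leg x at mid 27.84 slope -0.0017 y range 18.1 55.0 origin tool x 0.84
[[0.02,-0.02,0.24,0.0,0.0,0.0],[0.02,-0.01,0.25,0.0,0.0,-0.01]] max 0.25
```

>>> servo_tool(
  commands=[
    [0.02,-0.02,0.25,0,0,0],
    [0.01,-0.01,0.25,0,0,0],
    [0,0,0,0,0,0],
    [0,0,0,0,0,0],
  ],
)

```text
time: 41.45
tool_pos: [0.438, -0.0041, 0.0467]
ee_rot: [-0.0, 0.669, 0.744, -0.0]
ft_force: [-0.3, -0.2, -0.8]
gripper_width: 0.087
grasp_force: 48.9
```

>>> servo_tool(
  commands=[
    [0,0,0.12,0,0,0],
    [0,0,0.12,0,0,0],
    [0,0,0.12,0,0,0],
    [0,0,0.12,0,0,0],
    [0,0,0,0,0,0],
  ],
)

```text
time: 42.08
tool_pos: [0.4381, -0.0044, 0.0345]
ee_rot: [0.0, 0.669, 0.744, -0.0]
ft_force: [0.8, -1.3, -0.5]
gripper_width: 0.089
grasp_force: 48.8
```

Slot 1 went in freely. I lower the last 1.5 mm and release.

>>> servo_tool(
  commands=[
    [0,0,0.06,0,0,0],
    [0,0,0,0,0,0],
  ],
)

```text
time: 42.32
tool_pos: [0.4382, -0.0044, 0.0333]
ee_rot: [0.0, 0.669, 0.744, -0.0]
ft_force: [0.3, -1.0, -0.9]
gripper_width: 0.087
grasp_force: 48.9
```

>>> servo_tool(
  commands=[
    [0,0,0,0,0,0],
    [0,0,0,0,0,0],
    [0,0,0,0,0,0],
  ],
  fingers=0.7,
)

```text
time: 42.7
tool_pos: [0.438, -0.004, 0.0333]
ee_rot: [-0.0, 0.669, 0.744, 0.0]
ft_force: [0.1, 0.7, -0.1]
gripper_width: 0.3
grasp_force: 0.0
```

>>> servo_tool(
  commands=[
    [0,0,-0.4,0,0,0],
    [0,0,-0.9,0,0,0],
    [0,0,-0.9,0,0,0],
    [0,0,-0.9,0,0,0],
    [0,0,0,0,0,0],
  ],
)

```text
time: 43.32
tool_pos: [0.4402, -0.0045, 0.1135]
ee_rot: [0.002, 0.669, 0.744, 0.002]
ft_force: [1.2, -0.1, -0.5]
gripper_width: 0.301
grasp_force: 0.0
```

Run:
```python
from h import *
look(('wrist','top','scene'),'17');st=r.state();print(st['tool_pos'],yawof(st['ee_rot']))
g=bow(.583,-.3755,3.713);print(g)
rows([*g,.11],3.713-np.pi/2,21)
```

```text
wrist 3096 [351.  83.] [0.4567, 0.0861, 0.105] 1.85 nest mm [-57.2  44.1] -0.001
wrist 3326 [523.  83.] [0.5679, 0.098, 3.249] 2.11 nest mm [54.7 44.2] -3.14
wrist 2162 [345. 200.] [0.4649, -0.0005, 0.095] 1.94 nest mm [-58.2 -42.9] -0.011
wrist 2437 [596. 343.] [0.7571, -0.1388, -0.1431] 8.97 nest mm [ 217.8 -211.3] -0.249
top 210 [346. 144.] [0.7369, -0.1438, 2.8596] 12.13 nest mm [ 197.1 -214.2] 2.754
top 134 [410. 190.] [0.583, -0.3747, 3.7122] 2.27 nest mm [  19.7 -427.5] -2.677
top 105 [275. 189.] [0.5708, 0.0979, 3.196] 1.88 nest mm [57.6 43.8] 3.09
top 60 [272. 226.] [0.4534, 0.0945, 5.4345] 9.93 nest mm [-59.5  52.8] -0.955
scene 135 [341. 168.] [0.4574, 0.0857, 0.0828] 2.57 nest mm [-56.5  43.6] -0.023
scene 154 [318. 184.] [0.467, -0.0021, 0.1124] 2.36 nest mm [-56.2 -44.7] 0.006
scene 314 [631. 192.] [0.9714, 0.6735, 2.6378] 11.17 nest mm [516.8 573.7] 2.532
scene 179 [372. 194.] [0.5708, 0.0972, 3.2064] 2.31 nest mm [57.5 43.1] 3.1
scene 296 [217. 296.] [0.5833, -0.3762, 3.7164] 2.22 nest mm [  19.8 -429. ] -2.673
scene 513 [336. 292.] [0.7345, -0.1411, 2.6377] 11.8 nest mm [ 195.  -211.2] 2.532
[ 0.43763541 -0.00407405  0.1101002 ] 1.6770223539767106
[ 0.60697251 -0.36008673]
[[-0.71,0.25,0.0,0.0,0.0,-0.21],[-0.71,0.23,0.0,0.0,0.0,-0.21],[-0.72,0.22,0.0,0.0,0.0,-0.21],[-0.72,0.2,0.0,0.0,0.0,-0.21],[-0.73,0.19,0.0,0.0,0.0,-0.21],[-0.73,0.17,0.0,0.0,0.0,-0.21],[-0.74,0.15,0.0,0.0,0.0,-0.21],[-0.74,0.14,0.0,0.0,0.0,-0.21],[-0.74,0.12,0.0,0.0,0.0,-0.21],[-0.74,0.1,0.0,0.0,0.0,-0.21],[-0.75,0.09,0.0,0.0,0.0,-0.21],[-0.75,0.07,0.0,0.0,0.0,-0.21],[-0.75,0.06,0.0,0.0,0.0,-0.21],[-0.75,0.04,0.0,0.0,0.0,-0.21],[-0.75,0.02,0.0,0.0,0.0,-0.21],[-0.75,0.01,0.0,0.0,0.0,-0.22],[-0.75,-0.01,0.0,0.0,0.0,-0.21],[-0.75,-0.03,0.0,0.0,0.0,-0.22],[-0.75,-0.05,0.0,0.0,0.0,-0.21],[-0.75,-0.06,0.0,0.0,0.0,-0.22],[-0.74,-0.08,0.0,0.0,0.0,-0.21]] max 0.75
```

>>> servo_tool(
  commands=[
    [-0.71,0.25,0,0,0,-0.21],
    [-0.71,0.23,0,0,0,-0.21],
    [-0.72,0.22,0,0,0,-0.21],
    [-0.72,0.2,0,0,0,-0.21],
    [-0.73,0.19,0,0,0,-0.21],
    [-0.73,0.17,0,0,0,-0.21],
    [-0.74,0.15,0,0,0,-0.21],
    [-0.74,0.14,0,0,0,-0.21],
  ],
)

```text
time: 44.48
tool_pos: [0.5019, -0.14, 0.109]
ee_rot: [-0.002, 0.6, 0.8, -0.0]
ft_force: [1.1, -0.0, 0.2]
gripper_width: 0.301
grasp_force: 0.0
```

>>> servo_tool(
  commands=[
    [-0.74,0.12,0,0,0,-0.21],
    [-0.74,0.1,0,0,0,-0.21],
    [-0.75,0.09,0,0,0,-0.21],
    [-0.75,0.07,0,0,0,-0.21],
    [-0.75,0.06,0,0,0,-0.21],
    [-0.75,0.04,0,0,0,-0.21],
    [-0.75,0.02,0,0,0,-0.21],
    [-0.75,0.01,0,0,0,-0.22],
  ],
)

```text
time: 45.48
tool_pos: [0.5665, -0.2755, 0.1087]
ee_rot: [-0.002, 0.527, 0.85, 0.0]
ft_force: [-0.1, 0.0, -0.5]
gripper_width: 0.298
grasp_force: 0.0
```

>>> servo_tool(
  commands=[
    [-0.75,-0.01,0.4,0,0,-0.21],
    [-0.75,-0.03,0.5,0,0,-0.22],
    [-0.75,-0.05,0.6,0,0,-0.21],
    [-0.75,-0.06,0.6,0,0,-0.22],
    [-0.74,-0.08,0.6,0,0,-0.21],
    [0,0,0,0,0,0],
    [0,0,0,0,0,0],
  ],
)

```text
time: 46.35
tool_pos: [0.6067, -0.3594, 0.0425]
ee_rot: [-0.001, 0.479, 0.878, 0.0]
ft_force: [-0.5, 1.0, 0.5]
gripper_width: 0.3
grasp_force: 0.0
```

Run:
```python
from h import *
snap('wrist','w18');st=r.state();print(st['tool_pos'],yawof(st['ee_rot']),st['joints'])
leg('w18',-1,.006-st['tool_pos'][2])
g=bow(.583,-.3755,3.713);print(g)
rows([*g,.002],3.713-np.pi/2,3)
```

```text
[ 0.60716461 -0.35949114  0.04336241] 2.1420686832740867 [-6.29668075e-01  5.56068669e-01  3.48890357e-01  1.36435675e+00
  3.04370861e-04  3.69855783e-01]
59 leg x at mid 28.03 slope 0.0019 y range -61.6 -24.5 origin tool x 1.03
[ 0.60697251 -0.36008673]
[[-0.01,-0.01,0.55,0.0,0.0,0.0],[0.0,0.0,0.55,0.0,0.0,0.0],[-0.01,-0.01,0.55,0.0,0.0,0.0]] max 0.55
```

>>> servo_tool(
  commands=[
    [0,0,0.6,0,0,0],
    [0,0,0.5,0,0,0],
    [0,0,0.3,0,0,0],
    [0,0,0.25,0,0,0],
    [0,0,0,0,0,0],
    [0,0,0,0,0,0],
  ],
)

```text
time: 47.15
tool_pos: [0.6077, -0.3605, 0.0025]
ee_rot: [0.0, 0.479, 0.878, -0.0]
ft_force: [0.6, -0.1, -0.8]
gripper_width: 0.304
grasp_force: 0.0
```

>>> servo_tool(
  commands=[
    [0,0,0,0,0,0],
    [0,0,0,0,0,0],
    [0,0,0,0,0,0],
    [0,0,0,0,0,0],
  ],
  fingers=1,
)

```text
time: 47.65
tool_pos: [0.6079, -0.3606, 0.0029]
ee_rot: [0.001, 0.479, 0.878, -0.0]
ft_force: [0.2, -0.5, 2.4]
gripper_width: 0.085
grasp_force: 49.0
```

>>> servo_tool(
  commands=[
    [0,0,-0.5,0,0,0],
    [0,0,-0.9,0,0,0],
    [0,0,-0.9,0,0,0],
    [0,0,-0.9,0,0,0],
    [0,0,-0.5,0,0,0],
    [0,0,0,0,0,0],
    [0,0,0,0,0,0],
  ],
)

```text
time: 48.52
tool_pos: [0.6068, -0.3599, 0.0933]
ee_rot: [-0.001, 0.479, 0.878, 0.0]
ft_force: [-0.2, -0.1, -0.4]
gripper_width: 0.088
grasp_force: 48.9
```

Run:
```python
from h import *
snap('wrist','w19');st=r.state();print(st['tool_pos'],yawof(st['ee_rot']),st['gripper_width'])
ex=leg('w19',-1)
g,th=slot(3,ex);print(g)
rows([*g,.093],th,16)
```

```text
[ 0.60663787 -0.35969234  0.09289124] 2.1419090761678916 0.08455634001441605
74 leg x at mid 28.85 slope -0.0009 y range -56.4 -19.3 origin tool x 1.85
[0.60757415 0.01169836]
[[0.78,0.5,0.0,0.0,0.0,0.28],[0.79,0.48,0.0,0.0,0.0,0.28],[0.81,0.46,0.0,0.0,0.0,0.28],[0.82,0.43,0.0,0.0,0.0,0.28],[0.83,0.41,0.0,0.0,0.0,0.28],[0.85,0.38,0.0,0.0,0.0,0.28],[0.86,0.36,0.0,0.0,0.0,0.28],[0.87,0.34,0.0,0.0,0.0,0.28],[0.88,0.31,0.0,0.0,0.0,0.28],[0.88,0.28,0.0,0.0,0.0,0.27],[0.89,0.26,0.0,0.0,0.0,0.28],[0.9,0.23,0.0,0.0,0.0,0.27],[0.9,0.21,0.0,0.0,0.0,0.28],[0.91,0.18,0.0,0.0,0.0,0.27],[0.92,0.15,0.0,0.0,0.0,0.28],[0.92,0.13,0.0,0.0,0.0,0.27]] max 0.92
```

>>> servo_tool(
  commands=[
    [0.78,0.5,0,0,0,0.28],
    [0.79,0.48,0,0,0,0.28],
    [0.81,0.46,0,0,0,0.28],
    [0.82,0.43,0,0,0,0.28],
    [0.83,0.41,0,0,0,0.28],
    [0.85,0.38,0,0,0,0.28],
    [0.86,0.36,0,0,0,0.28],
    [0.87,0.34,0,0,0,0.28],
  ],
)

```text
time: 49.58
tool_pos: [0.6069, -0.1733, 0.0931]
ee_rot: [-0.001, 0.579, 0.815, -0.0]
ft_force: [0.3, 0.4, 0.5]
gripper_width: 0.083
grasp_force: 48.9
```

>>> servo_tool(
  commands=[
    [0.88,0.31,0,0,0,0.28],
    [0.88,0.28,0,0,0,0.27],
    [0.89,0.26,0,0,0,0.28],
    [0.9,0.23,0,0,0,0.27],
    [0.9,0.21,0,0,0,0.28],
    [0.91,0.18,0,0,0,0.27],
    [0.92,0.15,0,0,0,0.28],
    [0.92,0.13,0,0,0,0.27],
  ],
)

```text
time: 50.58
tool_pos: [0.6073, 0.012, 0.0931]
ee_rot: [-0.001, 0.669, 0.743, -0.001]
ft_force: [-0.2, 1.3, 0.0]
gripper_width: 0.088
grasp_force: 48.9
```

>>> servo_tool(
  commands=[
    [0,0,0.5,0,0,0],
    [0,0,0.5,0,0,0],
    [0,0,0.4,0,0,0],
    [0,0,0,0,0,0],
    [0,0,0,0,0,0],
  ],
)

```text
time: 51.2
tool_pos: [0.6084, 0.0107, 0.0596]
ee_rot: [0.0, 0.669, 0.743, 0.0]
ft_force: [-1.4, -0.4, -0.6]
gripper_width: 0.081
grasp_force: 48.9
```

Run:
```python
from h import *
snap('wrist','w20');st=r.state();print(st['tool_pos'],yawof(st['ee_rot']),st['gripper_width'])
leg('w20',-1)
g,th=slot(3,.0017);print(g)
rows([*g,.0475],th,2)
```

```text
[0.60870754 0.01079904 0.06002014] 1.6764387927143496 0.08939381095455046
74 leg x at mid 28.73 slope -0.0048 y range -56.8 -19.9 origin tool x 1.73
[0.60755805 0.01184964]
[[0.02,-0.02,0.25,0.0,0.0,0.0],[0.03,-0.02,0.25,0.0,0.0,0.0]] max 0.25
```

>>> servo_tool(
  commands=[
    [0.02,-0.02,0.25,0,0,0],
    [0.01,-0.02,0.25,0,0,0],
    [0,0,0,0,0,0],
    [0,0,0,0,0,0],
  ],
)

```text
time: 51.75
tool_pos: [0.6071, 0.0119, 0.0469]
ee_rot: [-0.0, 0.669, 0.744, -0.0]
ft_force: [1.1, 0.5, -0.1]
gripper_width: 0.082
grasp_force: 48.9
```

>>> servo_tool(
  commands=[
    [0,0,0.12,0,0,0],
    [0,0,0.12,0,0,0],
    [0,0,0.12,0,0,0],
    [0,0,0.12,0,0,0],
    [0,0,0,0,0,0],
  ],
)

```text
time: 52.38
tool_pos: [0.6068, 0.0119, 0.0345]
ee_rot: [-0.0, 0.669, 0.744, -0.0]
ft_force: [-0.0, -0.4, -0.7]
gripper_width: 0.083
grasp_force: 48.9
```

>>> servo_tool(
  commands=[
    [0,0,0.06,0,0,0],
    [0,0,0,0,0,0],
  ],
)

```text
time: 52.62
tool_pos: [0.6072, 0.0118, 0.0335]
ee_rot: [-0.0, 0.669, 0.744, -0.0]
ft_force: [0.2, -0.1, -0.9]
gripper_width: 0.081
grasp_force: 48.9
```

>>> servo_tool(
  commands=[
    [0,0,0,0,0,0],
    [0,0,0,0,0,0],
    [0,0,0,0,0,0],
  ],
  fingers=0.7,
)

```text
time: 53.0
tool_pos: [0.6073, 0.0118, 0.0337]
ee_rot: [0.0, 0.669, 0.744, 0.0]
ft_force: [-0.4, 0.3, -0.1]
gripper_width: 0.303
grasp_force: 0.0
```

>>> servo_tool(
  commands=[
    [0,0,-0.4,0,0,0],
    [0,0,-0.9,0,0,0],
    [0,0,-0.9,0,0,0],
    [0,0,-0.9,0,0,0],
    [0,0,-0.9,0,0,0],
    [0,0,-0.5,0,0,0],
    [0,0,0,0,0,0],
  ],
)

```text
time: 53.88
tool_pos: [0.6082, 0.0118, 0.1477]
ee_rot: [0.001, 0.669, 0.744, 0.001]
ft_force: [-0.1, -0.4, -0.4]
gripper_width: 0.304
grasp_force: 0.0
```

>>> servo_tool(
  commands=[
    [-0.95,-0.1,0,0,0,0],
    [-0.95,-0.1,0,0,0,0],
    [-0.95,-0.1,0,0,0,0],
    [-0.95,-0.1,0,0,0,0],
    [-0.95,-0.1,0,0,0,0],
    [-0.95,-0.1,0,0,0,0],
    [0,0,0,0,0,0],
    [0,0,0,0,0,0],
  ],
  fingers=0,
)

```text
time: 54.88
tool_pos: [0.6072, -0.1311, 0.1456]
ee_rot: [-0.001, 0.669, 0.744, 0.0]
ft_force: [0.4, 0.3, 0.7]
gripper_width: 1.001
grasp_force: 0.0
```

Run:
```python
from h import *
look(('wrist','top','scene'),'21');st=r.state();print(st['tool_pos'],yawof(st['ee_rot']))
s=ld('wrist21')['im']
cv2.imwrite('pics/w21b.png',cv2.resize(s,(800,500),interpolation=cv2.INTER_CUBIC))
```

```text
wrist 1592 [148.  40.] [0.4639, -0.0107, 1.0239] 9.1 nest mm [-60.2 -52.9] 0.918
wrist 1473 [314.  42.] [0.582, 0.0012, 2.3482] 9.21 nest mm [ 58.5 -53.6] 2.242
wrist 2585 [451. 212.] [0.7494, -0.1478, 5.8664] 11.44 nest mm [ 209.2 -219.5] -0.523
top 73 [337. 142.] [0.7618, -0.1156, -0.0762] 15.14 nest mm [ 224.9 -188.8] -0.182
top 102 [300. 188.] [0.5794, 0.0104, 3.2514] 1.87 nest mm [ 56.8 -44.2] -3.138
top 103 [275. 190.] [0.5708, 0.0979, 3.195] 1.85 nest mm [57.6 43.8] 3.089
top 106 [277. 225.] [0.4582, 0.0867, 0.0593] 1.86 nest mm [-55.6  44.5] -0.047
scene 136 [341. 168.] [0.4573, 0.0857, 0.0834] 2.6 nest mm [-56.6  43.6] -0.023
scene 319 [631. 192.] [0.9714, 0.6729, 2.6341] 11.17 nest mm [516.7 573.1] 2.528
scene 181 [372. 194.] [0.5708, 0.0972, 3.205] 2.34 nest mm [57.5 43.1] 3.099
scene 182 [349. 211.] [0.5798, 0.0094, 3.2147] 2.29 nest mm [ 57.1 -45.2] 3.109
scene 529 [336. 292.] [0.7344, -0.1414, 2.589] 11.63 nest mm [ 194.9 -211.5] 2.483
[ 0.60744305 -0.13061277  0.1460451 ] 1.6780170712728573
```

View pics/w21b.png

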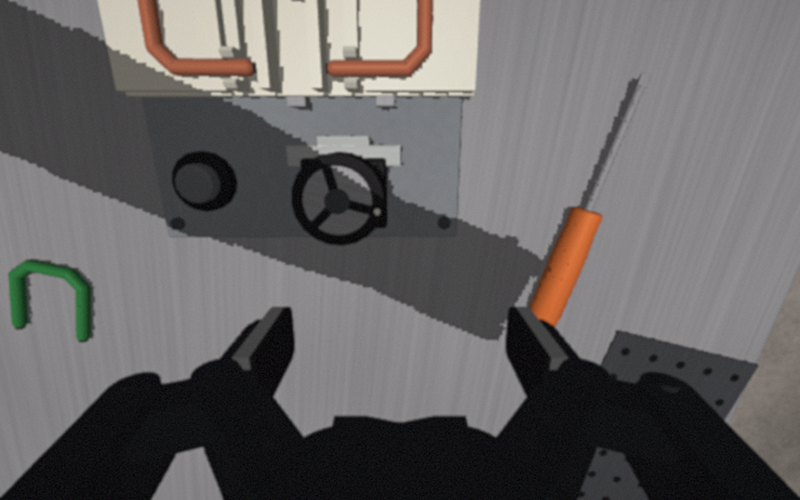

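Run:
```python
from h import *
f='wrist21'
for uv,z in(((339,198),.06),((337,201),.058),((292,198),.06),((386,198),.06),((339,152),.06),((339,243),.06),((197,183),.03),((204,181),.025)):
    print(uv,z,w(f,np.array(uv)*.8,z).round(4))
for t in(3.5,4.0,4.2):print(t)
p,y=rows([.5635,-.103,.10],1.677+2.4,23)
```

```text
(339, 198) 0.06 [[ 0.5639 -0.0985  0.06  ]]
(337, 201) 0.058 [[ 0.5624 -0.1009  0.058 ]]
(292, 198) 0.06 [[ 0.5342 -0.1016  0.06  ]]
(386, 198) 0.06 [[ 0.5936 -0.0953  0.06  ]]
(339, 152) 0.06 [[ 0.5622 -0.0702  0.06  ]]
(339, 243) 0.06 [[ 0.5656 -0.1282  0.06  ]]
(197, 183) 0.03 [[ 0.4584 -0.1037  0.03  ]]
(204, 181) 0.025 [[ 0.4608 -0.1025  0.025 ]]
3.5
4.0
4.2
[[0.06,-0.07,0.08,0.0,0.0,-1.0],[0.06,-0.06,0.08,0.0,0.0,-1.0],[0.07,-0.06,0.08,0.0,0.0,-1.0],[0.08,-0.05,0.08,0.0,0.0,-1.0],[0.08,-0.04,0.08,0.0,0.0,-1.0],[0.08,-0.03,0.08,0.0,0.0,-0.99],[0.09,-0.03,0.08,0.0,0.0,-1.0],[0.09,-0.02,0.08,0.0,0.0,-0.99],[0.09,-0.01,0.08,0.0,0.0,-1.0],[0.09,0.0,0.08,0.0,0.0,-0.99],[0.09,0.01,0.08,0.0,0.0,-1.0],[0.09,0.02,0.08,0.0,0.0,-0.99],[0.08,0.03,0.08,0.0,0.0,-1.0],[0.08,0.04,0.08,0.0,0.0,-0.99],[0.08,0.05,0.08,0.0,0.0,-1.0],[0.07,0.06,0.08,0.0,0.0,-0.99],[0.06,0.06,0.08,0.0,0.0,-1.0],[0.06,0.07,0.08,0.0,0.0,-0.99],[0.05,0.07,0.08,0.0,0.0,-1.0],[0.04,0.08,0.08,0.0,0.0,-0.99],[0.03,0.09,0.08,0.0,0.0,-1.0],[0.03,0.09,0.08,0.0,0.0,-0.99],[0.01,0.08,0.08,0.0,0.0,-1.0]] max 1.0
```

>>> servo_tool(
  commands=[
    [0,0,0,0,0,-1],
    [0,0,0,0,0,-1],
    [0,0,0,0,0,-1],
    [0,0,0,0,0,-1],
    [0,0,0,0,0,-1],
    [0,0,0,0,0,-1],
    [0,0,0,0,0,-1],
    [0,0,0,0,0,-1],
  ],
)

```text
time: 56.02
tool_pos: [0.6075, -0.1306, 0.1462]
ee_rot: [0.0, 0.306, 0.952, 0.0]
ft_force: [0.0, 0.3, -0.4]
gripper_width: 1.001
grasp_force: 0.0
```

>>> servo_tool(
  commands=[
    [0,0,0,0,0,-1],
    [0,0,0,0,0,-1],
    [0,0,0,0,0,-1],
    [0,0,0,0,0,-1],
    [0,0,0,0,0,-1],
    [0,0,0,0,0,-1],
    [0,0,0,0,0,-1],
    [0,0,0,0,0,-1],
  ],
)

```text
time: 57.02
tool_pos: [0.6075, -0.1306, 0.1462]
ee_rot: [0.0, -0.108, 0.994, 0.0]
ft_force: [-0.1, -0.9, -0.0]
gripper_width: 0.999
grasp_force: 0.0
```

>>> servo_tool(
  commands=[
    [0,0,0,0,0,-1],
    [0,0,0,0,0,-1],
    [0,0,0,0,0,-1],
    [0,0,0,0,0,-1],
    [0,0,0,0,0,-1],
    [0,0,0,0,0,-1],
    [0,0,0,0,0,-1],
    [0,0,0,0,0,0],
  ],
)

```text
time: 58.02
tool_pos: [0.6075, -0.1307, 0.1462]
ee_rot: [0.0, -0.455, 0.891, -0.0]
ft_force: [-0.7, 0.2, -0.3]
gripper_width: 0.998
grasp_force: 0.0
```

Run:
```python
from h import *
st=r.state();y=yawof(st['ee_rot']);print(st['tool_pos'],y,st['joints'].round(3))
rows([.5635,-.1005,.09],y,3)
```

```text
[ 0.60751583 -0.1307346   0.14619224] 4.085331328946271 [-0.32   0.297  0.212  1.486  0.    -1.264]
[[0.02,0.71,0.75,0.0,0.0,0.0],[0.02,0.71,0.75,0.0,0.0,0.0],[0.01,0.72,0.75,0.0,0.0,0.0]] max 0.75
```

>>> servo_tool(
  commands=[
    [0.02,0.71,0.75,0,0,0],
    [0.02,0.71,0.75,0,0,0],
    [0.01,0.72,0.75,0,0,0],
    [0,0,0,0,0,0],
    [0,0,0,0,0,0],
  ],
)

```text
time: 58.65
tool_pos: [0.5644, -0.1014, 0.0909]
ee_rot: [0.001, -0.454, 0.891, -0.001]
ft_force: [-0.0, -0.5, 0.4]
gripper_width: 0.996
grasp_force: 0.0
```

>>> servo_tool(
  commands=[
    [0,0,0.7,0,0,0],
    [0,0,0.7,0,0,0],
    [0,0,0.5,0,0,0],
    [0,0,0.2,0,0,0],
    [0,0,0,0,0,0],
  ],
)

```text
time: 59.28
tool_pos: [0.5629, -0.101, 0.0365]
ee_rot: [-0.0, -0.455, 0.891, 0.0]
ft_force: [-0.0, 0.0, -0.2]
gripper_width: 1.002
grasp_force: 0.0
```

>>> servo_tool(
  commands=[
    [0,0,0,0,0,0],
    [0,0,0,0,0,0],
    [0,0,0,0,0,0],
    [0,0,0,0,0,0],
  ],
  fingers=1,
  newtons=50,
)

```text
time: 59.78
tool_pos: [0.5637, -0.101, 0.0387]
ee_rot: [0.0, -0.455, 0.891, -0.0]
ft_force: [-2.9, 1.9, 6.0]
gripper_width: 0.679
grasp_force: 55.2
```

>>> servo_tool(
  commands=[
    [0,0,0,0,0,0.7],
    [0,0,0,0,0,0.9],
    [0,0,0,0,0,0.9],
    [0,0,0,0,0,0.9],
    [0,0,0,0,0,0.9],
    [0,0,0,0,0,0.9],
    [0,0,0,0,0,0.9],
    [0,0,0,0,0,0.9],
  ],
)

```text
time: 60.78
tool_pos: [0.5636, -0.1008, 0.0387]
ee_rot: [0.0, -0.104, 0.995, 0.0]
ft_force: [-3.1, 0.6, 5.9]
gripper_width: 0.68
grasp_force: 55.6
```

Run:
```python
from h import *
st=r.state();print(st['ft_torque'],st['ft_force'],st['joints'][5],st['tool_pos'])
```

```text
[0.32186819 0.57901917 0.10895586] [-3.07014843  0.55096487  5.93040378] -0.5027169487562405 [ 0.56355071 -0.10080396  0.03868078]
```

>>> servo_tool(
  commands=[
    [0,0,0,0,0,0.9],
    [0,0,0,0,0,0.9],
    [0,0,0,0,0,0.9],
    [0,0,0,0,0,0.9],
    [0,0,0,0,0,0.9],
    [0,0,0,0,0,0.9],
    [0,0,0,0,0,0.9],
    [0,0,0,0,0,0.9],
  ],
)

```text
time: 61.78
tool_pos: [0.5636, -0.1006, 0.0387]
ee_rot: [0.0, 0.269, 0.963, 0.0]
ft_force: [-2.1, 2.0, 6.2]
gripper_width: 0.68
grasp_force: 55.6
```

>>> servo_tool(
  commands=[
    [0,0,0,0,0,0.9],
    [0,0,0,0,0,0.9],
    [0,0,0,0,0,0.9],
    [0,0,0,0,0,0.9],
    [0,0,0,0,0,0.9],
    [0,0,0,0,0,0.9],
    [0,0,0,0,0,0.9],
    [0,0,0,0,0,0.9],
  ],
)

```text
time: 62.78
tool_pos: [0.5638, -0.1004, 0.0387]
ee_rot: [0.0, 0.605, 0.796, 0.001]
ft_force: [-2.0, 2.2, 5.8]
gripper_width: 0.681
grasp_force: 55.5
```

Run:
```python
from h import *
st=r.state();print(st['ft_torque'],st['ft_force'],st['joints'][5],st['tool_pos'],st['gripper_width'])
```

```text
[0.51272169 0.56991197 0.05867075] [-1.96289729  2.23080335  5.82806067] 1.0052515347454942 [ 0.56379301 -0.1004017   0.03869181] 0.6812584857010667
```

>>> servo_tool(
  commands=[
    [0,0,0,0,0,0.9],
    [0,0,0,0,0,0.9],
    [0,0,0,0,0,0.9],
    [0,0,0,0,0,0.9],
    [0,0,0,0,0,0.9],
  ],
)

```text
time: 63.4
tool_pos: [0.5639, -0.1004, 0.0387]
ee_rot: [0.0, 0.774, 0.633, 0.001]
ft_force: [-1.8, 1.7, 5.4]
gripper_width: 0.681
grasp_force: 55.5
```

Run:
```python
from h import *
st=r.state();print(st['ft_torque'],st['joints'][5],st['effort'][5])
```

```text
[0.54071559 0.45348785 0.04521844] 1.476482116679799 -0.42978230863809586
```

>>> servo_tool(
  commands=[
    [0,0,0,0,0,0.6],
    [0,0,0,0,0,0.6],
    [0,0,0,0,0,0.6],
  ],
)

```text
time: 63.78
tool_pos: [0.564, -0.1004, 0.0387]
ee_rot: [0.0, 0.83, 0.558, 0.001]
ft_force: [-2.2, 1.5, 5.8]
gripper_width: 0.684
grasp_force: 55.5
```

Run:
```python
from h import *
st=r.state();print(st['ft_torque'],st['joints'][5],st['effort'][5])
```

```text
[0.48718526 0.43156684 0.0762423 ] 1.6639565637706537 -0.2694836352020502
```

>>> servo_tool(
  commands=[
    [0,0,0,0,0,0.5],
    [0,0,0,0,0,0.5],
  ],
)

```text
time: 64.03
tool_pos: [0.564, -0.1004, 0.0387]
ee_rot: [-0.0, 0.858, 0.514, 0.001]
ft_force: [-1.1, 1.6, 5.7]
gripper_width: 0.679
grasp_force: 55.5
```

Run:
```python
from h import *
st=r.state();print(st['ft_torque'],st['joints'][5],st['effort'][5],st['tool_pos'])
```

```text
[0.47826222 0.44503922 0.06039686] 1.7683538237119623 -0.2158339088782668 [ 0.56403689 -0.10041368  0.0386704 ]
```

>>> servo_tool(
  commands=[
    [0,0,0,0,0,0.5],
    [0,0,0,0,0,0.5],
  ],
)

```text
time: 64.28
tool_pos: [0.5641, -0.1004, 0.0387]
ee_rot: [-0.0, 0.884, 0.468, 0.001]
ft_force: [-1.9, 3.3, 5.6]
gripper_width: 0.679
grasp_force: 55.5
```

```bash
cat > st.py <<'E'
from h import *
st=r.state();print(st['ft_torque'].round(3),st['joints'][5].round(4),st['effort'][5].round(3))
E
python3 st.py
```

```text
[0.522 0.402 0.085] 1.8731 -0.216
```

>>> servo_tool(
  commands=[
    [0,0,0,0,0,0.5],
    [0,0,0,0,0,0.5],
  ],
)

```text
time: 64.53
tool_pos: [0.5641, -0.1005, 0.0387]
ee_rot: [-0.0, 0.907, 0.421, 0.001]
ft_force: [-2.0, 2.0, 4.5]
gripper_width: 0.68
grasp_force: 55.5
```

```bash
python3 st.py
```

```text
[0.49  0.377 0.053] 1.9778 -0.216
```

>>> servo_tool(
  commands=[
    [0,0,0,0,0,0.5],
    [0,0,0,0,0,0.5],
  ],
)

```text
time: 64.78
tool_pos: [0.5626, -0.102, 0.0386]
ee_rot: [0.001, 0.927, 0.376, -0.001]
ft_force: [-6.3, -2.2, 9.8]
gripper_width: 0.683
grasp_force: 55.9
```

```bash
python3 st.py
```

```text
[-0.324  1.338  1.419] 2.0772 1.064
```

>>> servo_tool(
  commands=[
    [0,0,0,0,0,0],
    [0,0,0,0,0,0],
    [0,0,0,0,0,0],
    [0,0,-0.4,0,0,0],
    [0,0,-0.8,0,0,0],
    [0,0,-0.9,0,0,0],
    [0,0,-0.9,0,0,0],
  ],
  fingers=0,
)

```text
time: 65.65
tool_pos: [0.5636, -0.1011, 0.1138]
ee_rot: [0.0, 0.928, 0.374, 0.0]
ft_force: [-0.3, 0.2, 0.7]
gripper_width: 0.999
grasp_force: 0.0
```

>>> servo_tool(
  commands=[
    [-0.9,-0.6,-0.2,0,0,0],
    [-0.9,-0.6,0,0,0,0],
    [-0.9,-0.6,0,0,0,0],
    [-0.9,-0.6,0,0,0,0],
    [0,0,0,0,0,0],
    [0,0,0,0,0,0],
  ],
  fingers=1,
)

```text
time: 66.4
tool_pos: [0.4579, -0.1204, 0.1181]
ee_rot: [0.001, 0.928, 0.374, 0.001]
ft_force: [-0.4, -1.3, 0.4]
gripper_width: -0.0
grasp_force: 0.0
```

Run:
```python
from h import *
s=snap('wrist','w22');st=r.state();print(st['tool_pos'],yawof(st['ee_rot']),st['joints'].round(2))
c,sn=np.cos(NY),np.sin(NY)
T=lambda x,y,z:[NO[0]+(c*x-sn*y)/1e3,NO[1]+(sn*x+c*y)/1e3,z]
print(pix('w22',[T(0,-90,.028),[.5635,-.1005,.06],[.459,-.1035,.03]])*1.25)
cv2.imwrite('pics/w22b.png',cv2.resize(s['pixels'],(800,500),interpolation=cv2.INTER_CUBIC))
```

```text
[ 0.45798934 -0.12032223  0.11788689] 0.7661356507855976 [-0.4  -0.08 -0.26  1.4   0.    1.98]
[[386.3261536   80.31906352]
 [514.59913172 102.71081082]
 [383.59529795 232.87476386]]
```

View pics/w22b.png

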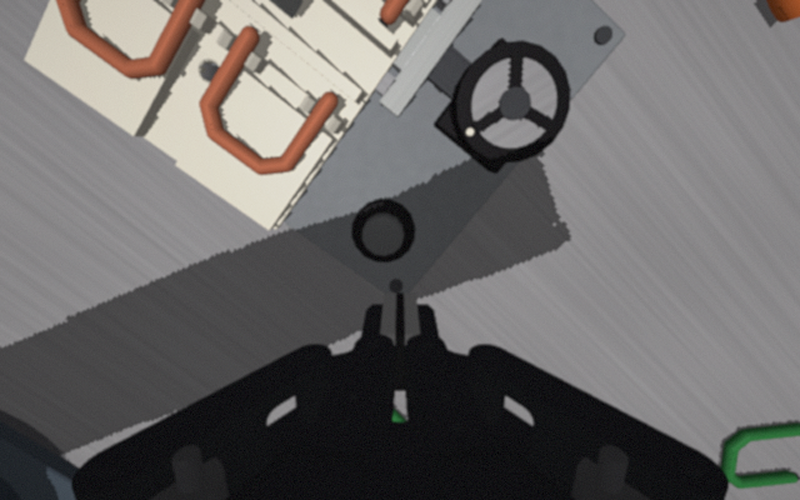

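Run:
```python
from h import *
rows([.459,-.1035,.05],yawof(r.state()['ee_rot']),4)
```

```text
[[0.12,-0.11,0.68,0.0,0.0,0.0],[0.13,-0.12,0.68,0.0,0.0,0.0],[0.12,-0.11,0.68,0.0,0.0,0.0],[0.13,-0.12,0.68,0.0,0.0,0.0]] max 0.68
```

>>> servo_tool(
  commands=[
    [0.12,-0.11,0.68,0,0,0],
    [0.13,-0.12,0.68,0,0,0],
    [0.12,-0.11,0.68,0,0,0],
    [0.13,-0.12,0.68,0,0,0],
    [0,0,0,0,0,0],
    [0,0,0,0,0,0],
  ],
)

```text
time: 67.2
tool_pos: [0.4581, -0.1034, 0.0495]
ee_rot: [0.0, 0.928, 0.374, 0.0]
ft_force: [0.2, -0.1, 0.3]
gripper_width: -0.0
grasp_force: 0.0
```

>>> servo_tool(
  commands=[
    [0,0,0.15,0,0,0],
    [0,0,0.15,0,0,0],
    [0,0,0.15,0,0,0],
  ],
)

```text
time: 67.58
tool_pos: [0.4581, -0.1034, 0.0381]
ee_rot: [0.0, 0.928, 0.374, 0.0]
ft_force: [0.2, -0.7, 0.4]
gripper_width: 0.004
grasp_force: 0.0
```

>>> servo_tool(
  commands=[
    [0,0,0.1,0,0,0],
    [0,0,0.1,0,0,0],
  ],
)

```text
time: 67.82
tool_pos: [0.4579, -0.1033, 0.033]
ee_rot: [-0.0, 0.928, 0.374, -0.0]
ft_force: [-1.0, 1.1, 2.0]
gripper_width: -0.001
grasp_force: 1.0
```

>>> servo_tool(
  commands=[
    [0,0,0.1,0,0,0],
    [0,0,0,0,0,0],
  ],
)

```text
time: 68.08
tool_pos: [0.4579, -0.1033, 0.0308]
ee_rot: [-0.0, 0.928, 0.374, -0.0]
ft_force: [-1.0, 0.2, 3.7]
gripper_width: 0.001
grasp_force: 1.6
```

>>> servo_tool(
  commands=[
    [0,0,0.1,0,0,0],
    [0,0,0,0,0,0],
  ],
)

```text
time: 68.32
tool_pos: [0.458, -0.1033, 0.0283]
ee_rot: [0.0, 0.928, 0.374, 0.0]
ft_force: [-1.9, 0.4, 5.1]
gripper_width: -0.001
grasp_force: 2.3
```

>>> servo_tool(
  commands=[
    [0,0,0.06,0,0,0],
    [0,0,0,0,0,0],
  ],
)

```text
time: 68.58
tool_pos: [0.458, -0.1033, 0.028]
ee_rot: [0.0, 0.928, 0.374, 0.0]
ft_force: [-4.5, 1.5, 9.3]
gripper_width: -0.0
grasp_force: 5.1
```

>>> servo_tool(
  commands=[
    [0,0,0,0,0,0],
    [0,0,-0.3,0,0,0],
    [0,0,-0.8,0,0,0],
    [0,0,-0.9,0,0,0],
    [0,0,-0.9,0,0,0],
    [0,0,-0.9,0,0,0],
    [0,0,0,0,0,0],
    [0,0,0,0,0,0],
  ],
)

```text
time: 69.58
tool_pos: [0.4576, -0.1031, 0.1204]
ee_rot: [-0.0, 0.928, 0.374, -0.0]
ft_force: [-1.3, -0.3, 0.4]
gripper_width: -0.001
grasp_force: 0.0
```

Run:
```python
from h import *
look(('top','scene'),'23');st=r.state();print(st['tool_pos'],st['ft_force'])
```

```text
top 209 [346. 144.] [0.7366, -0.1438, 2.8515] 12.17 nest mm [ 196.8 -214.1] 2.745
top 101 [300. 188.] [0.5794, 0.0103, 3.2478] 1.86 nest mm [ 56.8 -44.3] -3.141
top 102 [275. 190.] [0.5708, 0.0979, 3.1957] 1.84 nest mm [57.6 43.8] 3.09
top 98 [303. 223.] [0.4671, -0.0012, 0.1358] 1.85 nest mm [-56.1 -43.8] 0.03
top 105 [277. 225.] [0.4581, 0.0867, 0.0642] 1.86 nest mm [-55.7  44.5] -0.042
scene 136 [341. 168.] [0.4573, 0.0857, 0.0834] 2.6 nest mm [-56.6  43.6] -0.023
scene 156 [318. 184.] [0.4671, -0.002, 6.3963] 2.38 nest mm [-56.1 -44.6] 0.007
scene 317 [631. 192.] [0.9712, 0.6728, 2.6658] 11.08 nest mm [516.5 573.1] 2.56
scene 181 [372. 194.] [0.5707, 0.0972, 3.2017] 2.33 nest mm [57.4 43.1] 3.096
scene 186 [348. 211.] [0.5793, 0.0092, 3.2055] 2.21 nest mm [ 56.6 -45.3] 3.099
scene 516 [336. 293.] [0.7345, -0.1411, 2.6449] 11.8 nest mm [ 195.  -211.2] 2.539
[ 0.45706546 -0.10292697  0.1199328 ] [-0.05949081 -0.29733878  0.70099515]
```

All four tubes are in their slots, the jaw is at its stop and the button is released, so I hand the job in.

```bash
python3 -c "
from h import *
print(finish_job())"
```

```text
the job is handed in; nothing more can be done
None
```

The job is handed in at about 70 s of the 208 s allowed: the nest is seated on both pins, all four copper tubes are in their slots, the jaw is wound to its stop, and the start button was pressed fully and released. The hand-in call returned no verdict, so these are my own readings from the cameras and force sensor.

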